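# Lay sample cases in an overlapping row on the viewing stand

### The arm

A 6-joint arm with a two-finger parallel gripper is mounted at the origin on the work surface. World frame = base frame: x ahead of the robot, y to its left, z up, the work surface at z = 0. Lengths are in mm, angles in rad, forces in N, time in s.
With the tool pointing down it reaches from about 275 to 825 mm from the base axis. Payload 5.2 kg.
Tool frame: the origin (TCP) lies midway between the tips of the shut fingers; the grasp point (between the pads) lies 19 mm behind it (robot.tcp_to_grasp is the distance from the TCP to the grasp point, in mm); z points along the fingers, y is the direction in which the jaws open and shut (so a half turn about z gives the same grasp; the last joint's range is limited). The gripper opens to 93 mm and grips with 3 to 60 N. Pads are 15 mm wide; open, the fingers measure 128 mm over their backs; the gripper's body (75 mm by 188 mm) begins 65 mm behind the grasp point.
Start: joints at [1.058, 0.259, 1.535, -0, 1.348, -0.203], TCP at [167.655, 523.829, 218.653] pointing down, gripper open.
Joint ranges: [-3.14, 3.14], [-0.91, 2.08], [0.19, 2.58], [-1.22, 4.36], [0.22, 2.71], [-3.12, 3.12]. Speed limits (rad/s): [2.57, 2.57, 3.14, 3.14, 3.14, 3.14].

### API

Orientations are given as [roll, pitch, yaw] about the fixed x, y, z axes, in that order (R = Rz(yaw) Ry(pitch) Rx(roll)).
In Python, from workcell import robot gives the robot as it stands.
- The arm moves only by the tool jog_arm, never from a script. Its arguments are lists of equal length, an entry for each row: "delta_pos": the shift along the world's x, y, z in units of 40 mm (1.0 is 40 mm), a list of three; "spin": the turn about the world's z in units of 5 degrees (1.0 is 5 degrees); "fingers": the opening in per cent of the stroke, from 0 (shut) to 100 (fully open). A call has 1 to 8 rows; each row is the pose to reach, as a shift and turn from the pose commanded when the call began; what a row does not reach only later rows make up. A row lasts 1/12 s, in which the tool goes at most 41.7 mm and 7.16 degrees, less where a joint would pass 70% of its speed; a pose out of reach is approached as far as the arm can. A call with a gripper value outside its range is refused whole. The fingers move at their own pace and stop on an object; "grip_force" is the grip in N (left out, the last holds). Time passes only in rows, so rows that repeat a pose let the fingers close. It gives the time, the measured TCP pose, the force and the opening at its end, in the units of the state.
- robot.observe(): the state, without advancing time (a new reading comes with each control period).
- robot.snapshot(name): name is "side" or "top"; returns a dict with "frame" (384x512x3 uint8, red, green, blue), "K" (3x3 intrinsics, pixels), "pose" (4x4, takes a point from camera to world coordinates). Camera axes: x right, y down, z forward; pixel columns grow to the right and rows downward; lengths in mm; the calibration is good to about 2 mm. A picture is of the moment at which its call begins. There is no depth.
- robot.close_job(): hands the job in, once; it reports no verdict.
The state is a dict: "time_s": time; "q": joint angles; "joint_vel": joint speeds; "tau": joint torques, N m; "tool_pos": TCP position; "tool_rot": TCP orientation; "ft_force": force on the tool from outside, world axes, zero at the start; "wrist_torque": the same for the moment, N m; "finger_gap": finger opening in mm.
Only numpy, scipy, OpenCV 4.12 (cv2) and the standard library are available. Lean on these libraries where they do the work, as an engineer would, in place of code of your own. Each camera call takes 0.05 s, during which the arm holds its last target.

### The job

Push the orange ledge bar round by its free end until it is fully home across the foot of the sloping stand, then lay every pale blue sample case up the slope like roof shingles, squarely within the white lane and violet band downhill: the first flat on the ramp and flush against the ledge, each further one overlapping on top of the upper edge of the case below, its lower edge level with the next ruled line, no line skipped. Finally set the yellow end stop flat on the ramp, squarely across the lane, and butt it flush against the upper edge of the topmost case, leaving the other things on the table alone.

Things in the scene. Friction and masses are not known exactly. Their poses are not given: they have to be found in the camera images.
- ramp: grey face of the fixed sloping stand, 270 mm wide, rising 14 degrees. Origin on the face, mid first ruled line; x level across, y up the slope (face from y = -40 to +345 mm), z square off it. Black ruled lines at y = 0, 50, 100, 150, 200 mm, drawn beside the lane (|x| 52 to 104 mm); white lines at x = -52 and +52 mm bound the lane.
- ledge (a joint): orange bar, 235 x 20 mm, top 19.5 mm off the ramp, pivoting on a pin square to the ramp at ramp x = +115, y = -10 mm. 0 rad: home on its stop, straight across the foot, upper side along the first line (y = 0). Larger: free end swung up the slope (1.25 at most, pointing up the ramp). Stays where left; about 1 N at its free end moves it.
- ledge_end (a point): middle of the top of the ledge bar near its free end, 215 mm from the pivot (10 mm short of the tip); axes as the bar: x along it towards the pivot, z square off the ramp
- case1: flat rigid sample case, pale blue, 84 (x) x 80 (y) x 6 mm thick, about 100 g; violet band along its lower (-y) edge, white sheet in the upper half. Black grip fin on top: 10 mm thick (x), 28 mm long (y from -32 to -4 mm), top 28 mm above the underside. Origin mid underside, z up through the top. Stays put on the slope. Absent in some starts.
- case2: flat rigid sample case, pale blue, 84 (x) x 80 (y) x 6 mm thick, about 100 g; violet band along its lower (-y) edge, white sheet in the upper half. Black grip fin on top: 10 mm thick (x), 28 mm long (y from -32 to -4 mm), top 28 mm above the underside. Origin mid underside, z up through the top. Stays put on the slope. Absent in some starts.
- case3: flat rigid sample case, pale blue, 84 (x) x 80 (y) x 6 mm thick, about 100 g; violet band along its lower (-y) edge, white sheet in the upper half. Black grip fin on top: 10 mm thick (x), 28 mm long (y from -32 to -4 mm), top 28 mm above the underside. Origin mid underside, z up through the top. Stays put on the slope. Absent in some starts.
- case4: flat rigid sample case, pale blue, 84 (x) x 80 (y) x 6 mm thick, about 100 g; violet band along its lower (-y) edge, white sheet in the upper half. Black grip fin on top: 10 mm thick (x), 28 mm long (y from -32 to -4 mm), top 28 mm above the underside. Origin mid underside, z up through the top. Stays put on the slope. Absent in some starts.
- case5: flat rigid sample case, pale blue, 84 (x) x 80 (y) x 6 mm thick, about 100 g; violet band along its lower (-y) edge, white sheet in the upper half. Black grip fin on top: 10 mm thick (x), 28 mm long (y from -32 to -4 mm), top 28 mm above the underside. Origin mid underside, z up through the top. Stays put on the slope. Absent in some starts.
- case1_low (a point): middle of the lower (violet-band) edge of case1, on the underside, 40 mm from the case's origin along -y
- case2_low (a point): middle of the lower (violet-band) edge of case2, on the underside, 40 mm from the case's origin along -y
- case3_low (a point): middle of the lower (violet-band) edge of case3, on the underside, 40 mm from the case's origin along -y
- case4_low (a point): middle of the lower (violet-band) edge of case4, on the underside, 40 mm from the case's origin along -y
- case5_low (a point): middle of the lower (violet-band) edge of case5, on the underside, 40 mm from the case's origin along -y
- endstop: yellow end stop block, 84 mm (x) x 30 mm (y) x 14 mm high, 200 g, with a black grip fin on top: 10 mm thick (x), 28 mm long (y), its top 36 mm above the underside. Origin at the middle of the underside. It may be used either way round.
- tape: bystander: roll of amber tape lying flat, 76 mm across, 24 high; not to be disturbed
- inkpad: bystander: black ink pad with violet face, 85 x 60 x 16 mm; not to be disturbed
- slips: bystander: banded block of paper slips, 66 x 140 x 36 mm; not to be disturbed
- stamp: bystander: wooden hand stamp standing, 42 mm across, 75 high; not to be disturbed
- cleaner: bystander: white bottle with blue cap, 60 mm across, 150 high; not to be disturbed
Not all that is in view belongs to the job. Leave any red or turquoise look-alike of the case2 alone. Leave any red look-alike of the case3 alone.

How it is judged:
By the outcome, as a careful person would: the job done as asked, in the order asked, and still so for the second after the job is handed in, with the robot touching nothing.
Of case1, case2, case3, case4, case5 only 3 to 5 are there at a start; the rules pass over those that are not, and their reading is None.
At some moment in a run one of case1, case2, case3, case4, case5, endstop may be knocked a few centimetres aside while the robot is not near it.
Once in a run the grip may slacken for a moment while it holds something.
It also fails if it takes over 210 s, if anything falls off the work surface, if the arm or the gripper's body presses on something with over 40 N, if the wrist force passes 120 N, or if a joint passes its speed limit or range.

## Working session

There is one attempt and no reset: what is moved stays moved. The work goes in short steps, Python scripts to look and compute and a tool call to move; the robot and the scene stay as the last step left them, time stands still between calls to the robot, and variables do not carry over. Pictures are saved under pics/ and viewed, and the job is handed in when it is done.

Besides the shell and the picture viewer there is one more tool, called after "Emit:" as name(argument=value, ...) on one line, values as JSON. jog_arm: Moves the arm, as the interface text tells. Its arguments: {"type":"object","properties":{"delta_pos":{"type":"array","items":{"type":"array","items":{"type":"number"}}},"spin":{"type":"array","items":{"type":"number"}},"fingers":{"type":"array","items":{"type":"number"}},"grip_force":{"type":"number"}},"required":["delta_pos","spin","fingers"]}

```bash
ls -la; mkdir -p pics; cat > h.py <<'E'
import numpy as np, cv2
from workcell import robot
def snap(name,tag):
    s=robot.snapshot(name); cv2.imwrite(f'pics/{tag}.png',cv2.cvtColor(s['frame'],cv2.COLOR_RGB2BGR))
    np.savez(f'pics/{tag}.npz',K=s['K'],pose=s['pose'],frame=s['frame']); return s
def load(tag): return np.load(f'pics/{tag}.npz')
def crop(tag,x0,y0,x1,y1,out,f=3):
    im=cv2.imread(f'pics/{tag}.png')[y0:y1,x0:x1]
    im=cv2.resize(im,None,fx=f,fy=f,interpolation=cv2.INTER_CUBIC); cv2.imwrite(f'pics/{out}.png',im)
def ray(s,u,v):
    d=np.linalg.inv(s['K'])@np.array([u,v,1.]); P=s['pose']; return P[:3,3],P[:3,:3]@d
def onz(s,u,v,z):
    o,d=ray(s,u,v); return o+d*(z-o[2])/d[2]
def proj(s,p):
    P=np.linalg.inv(s['pose']); c=P[:3,:3]@np.asarray(p,float)+P[:3,3]; q=s['K']@c; return q[:2]/q[2]
E
python3 - <<'E'
from h import *
for n in('top','side'):
    s=snap(n,n+'0'); print(n,s['K'],s['pose'].round(3))
print(robot.observe())
for n in('top','side'):
    im=cv2.imread(f'pics/{n}0.png'); cv2.imwrite(f'pics/{n}0b.png',cv2.resize(im,(800,600),interpolation=cv2.INTER_CUBIC))
E
```

```text
total 12
drwxr-xr-x  3 agent agent 4096 Dec  7 06:20 .
drwxr-xr-x 23 root  root  4096 Dec  7 06:20 ..
drwxr-xr-x  2 agent agent 4096 Dec  7 06:20 pics
top [[349.97086511   0.         249.71667868]
 [  0.         349.97086511 188.98186682]
 [  0.           0.           1.        ]] [[ 4.000000e-03 -9.900000e-01  1.390000e-01  3.068240e+02]
 [-1.000000e+00 -3.000000e-03  8.000000e-03 -3.476500e+01]
 [-8.000000e-03 -1.390000e-01 -9.900000e-01  1.346187e+03]
 [ 0.000000e+00  0.000000e+00  0.000000e+00  1.000000e+00]]
side [[482.97182807   0.         255.56102523]
 [  0.         482.97182807 197.93113962]
 [  0.           0.           1.        ]] [[-9.950000e-01 -5.200000e-02  8.500000e-02  3.573060e+02]
 [-9.900000e-02  6.130000e-01 -7.840000e-01  1.184925e+03]
 [-1.100000e-02 -7.890000e-01 -6.150000e-01  1.025459e+03]
 [ 0.000000e+00  0.000000e+00  0.000000e+00  1.000000e+00]]
{'time_s': 0.1, 'q': array([ 1.05819649e+00,  2.59266009e-01,  1.53593087e+00,  2.01638668e-06,
        1.34804923e+00, -2.02827067e-01]), 'joint_vel': array([-0.00211335, -0.00152983, -0.00143073,  0.00082958,  0.00065225,
        0.00048942]), 'tau': array([ 2.14896085e-03, -4.38215411e+01, -2.84642619e+01,  7.22099002e-02,
        3.63602594e-02, -4.89812896e-05]), 'tool_pos': array([167.40929718, 523.38899763, 217.92024662]), 'tool_rot': array([-3.13997349e+00, -3.34996666e-04,  2.83181917e+00]), 'ft_force': array([ 0.21509561, -0.62419691,  0.55800338]), 'wrist_torque': array([-0.03511716,  0.04628601, -0.02071105]), 'finger_gap': 93.10105311416575}
```

View pics/top0b.png

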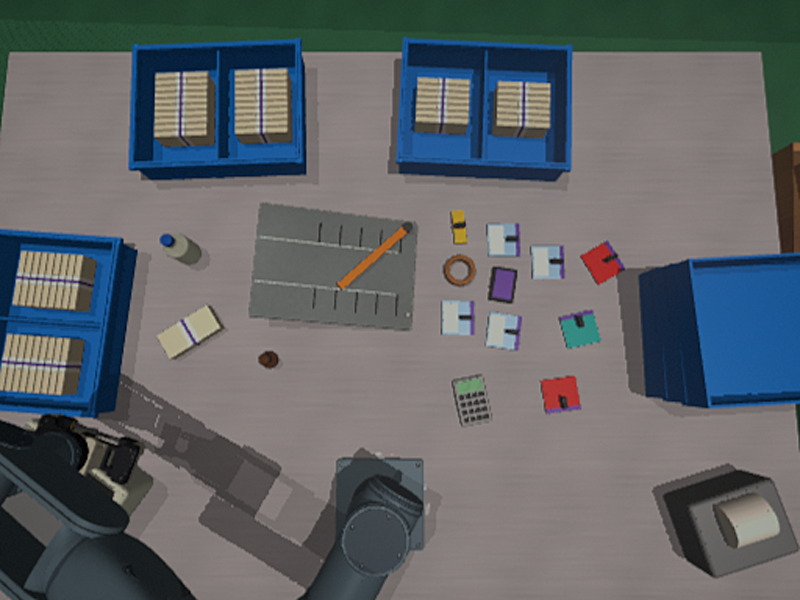

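View pics/side0b.png

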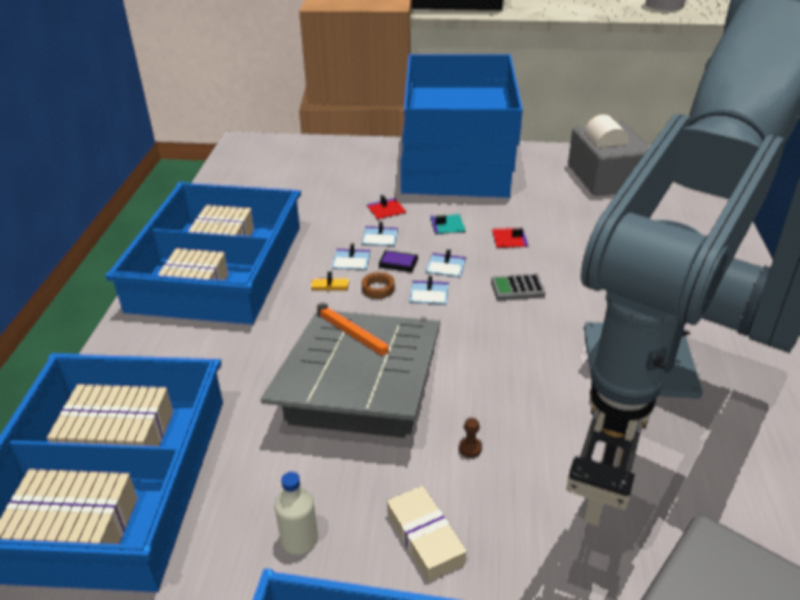

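The pictures show four pale blue cases (top b-image about (503,240), (547,262), (457,318), (503,330)), the yellow end stop at (458,227), and red and turquoise look-alikes at (602,262), (560,394) and (579,328). I'll zoom in.

```bash
python3 - <<'E'
from h import *
crop('top0',150,120,280,220,'t_ramp',6)
crop('top0',275,125,405,222,'t_cases',6)
crop('side0',165,190,290,280,'s_ramp',6)
crop('side0',190,120,365,200,'s_cases',4.5)
E
```

```text
(no output)
```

View pics/t_ramp.png

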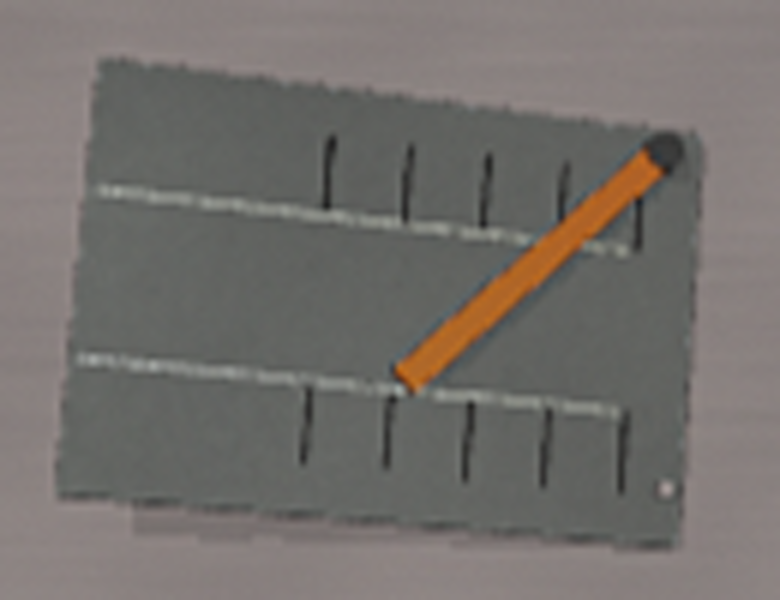

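View pics/t_cases.png

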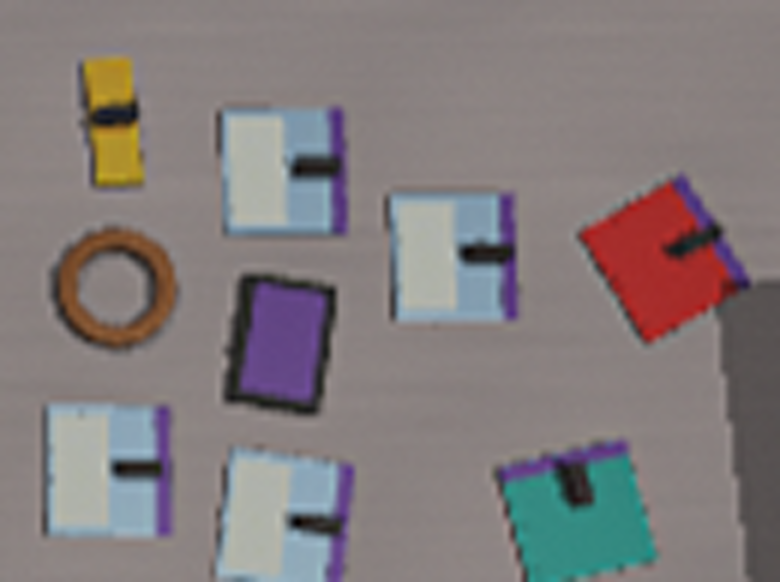

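View pics/s_ramp.png

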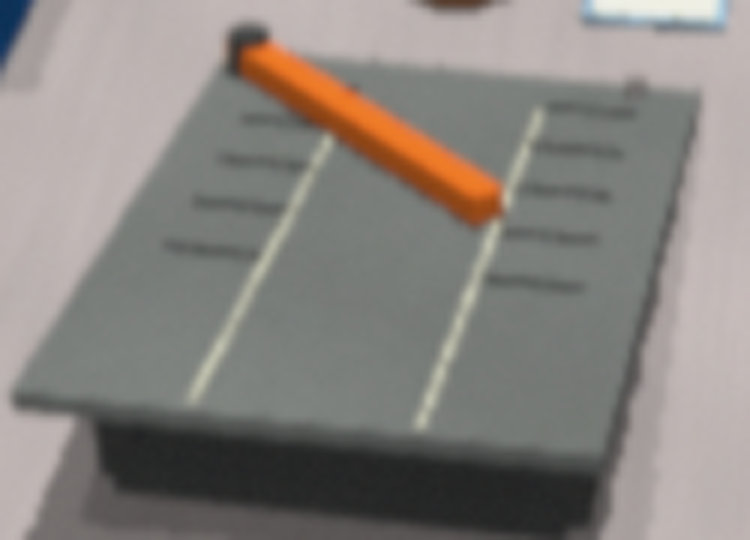

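View pics/s_cases.png

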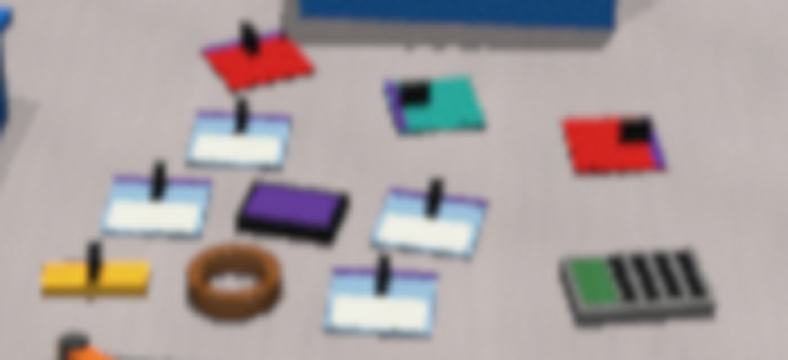

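```bash
cat > fit.py <<'E'
from h import *
from scipy.optimize import least_squares
from scipy.spatial.transform import Rotation as R
T=[((331,137),104,200),((326,208),52,200),((410,145),104,150),((405,222),52,150),((488,154),104,100),((485,227),52,100),((566,162),104,50),
((625,410),-52,0),((621,492),-104,0),((545,486),-104,50),((465,481),-104,100),((387,468),-104,150),((309,388),-52,200),((303,464),-104,200),
((100,60),135,345),((58,497),-135,345),((704,130),135,-40),((680,547),-135,-40)]
S=[((637,113),-104,0),((624,153),-104,50),((611,196),-104,100),((600,240),-104,150),((503,233),-52,150),((585,289),-104,200),((489,281),-52,200),
((243,119),104,50),((218,159),104,100),((193,203),104,150),((165,245),104,200),((12,402),135,345),((603,467),-135,345),((700,92),-135,-40)]
st,ss=load('top0'),load('side0')
obs=[(st,(150+(u+.5)/6-.5,120+(v+.5)/6-.5),x,y) for (u,v),x,y in T]+[(ss,(165+(u+.5)/6-.5,190+(v+.5)/6-.5),x,y) for (u,v),x,y in S]
def rm(p): # yaw, tilt, roll
    return R.from_euler('ZXY',[p[3],p[4],p[5]]).as_matrix()
def res(p,o=obs):
    M=rm(p); return np.concatenate([proj(s,p[:3]+M@[x,y,0])-q for s,q,x,y in o])
if __name__=='__main__':
    p0=[480,-30,20,0,np.radians(14),0]
    for nm,o in(('both',obs),('top',obs[:len(T)]),('side',obs[len(T):])):
        f=lambda p:np.concatenate([res(np.r_[p,np.radians(14),0] ,o)])
        r=least_squares(f,p0[:4]); print(nm,r.x.round(3),np.sqrt((r.fun**2).mean()))
    r=least_squares(res,p0); print(r.x.round(4),np.degrees(r.x[3:]),np.sqrt((r.fun**2).mean())); print(r.fun.reshape(-1,2).round(1).tolist())
E
python3 fit.py
```

```text
both [ 5.46318e+02 -4.27580e+01  2.50870e+01 -5.50000e-02] 0.6751834635177246
top [ 5.48165e+02 -4.28820e+01  2.55080e+01 -5.60000e-02] 0.42950572086396094
side [ 5.43448e+02 -3.56660e+01  3.11130e+01 -5.60000e-02] 0.6634918238545227
[ 5.461357e+02 -4.334920e+01  2.816470e+01 -5.550000e-02  2.253000e-01
 -7.300000e-03] [-3.1777027  12.90684141 -0.41725104] 0.6054762602868838
[[-0.0, 0.1], [-0.3, 1.8], [0.1, 0.3], [-0.1, 0.9], [0.1, 0.3], [-0.3, 1.5], [-0.0, 0.4], [0.4, 0.5], [0.3, 0.4], [-0.0, 0.3], [0.2, 0.1], [-0.2, 1.2], [0.3, -0.6], [0.2, 0.7], [-0.4, 0.2], [-0.4, 0.5], [0.1, 0.6], [0.2, 0.2], [-0.5, -0.2], [-0.3, 0.0], [-0.2, 0.2], [-0.6, 0.6], [-1.6, -0.0], [-0.5, 0.6], [-2.1, 0.1], [-0.6, -0.5], [-0.3, -0.2], [-0.4, -0.2], [-0.1, 0.7], [-0.4, -0.8], [0.4, -0.6], [-0.2, -1.0]]
```

```bash
python3 - <<'E'
from fit import *
o2=[o for o in obs if abs(o[2])!=52]
for nm,o in(('both',o2),('top',[a for a in o2 if a[0] is st]),('side',[a for a in o2 if a[0] is ss])):
    f=lambda p:res(np.r_[p,np.radians(14),0],o)
    r=least_squares(f,[540,-40,25,-.055]); print(nm,r.x.round(3),np.sqrt((r.fun**2).mean()))
# both with per-camera pixel offset
f=lambda p:np.concatenate([(res(np.r_[p[:4],np.radians(14),0],o2).reshape(-1,2)+np.array([p[4:6] if o[0] is st else p[6:8] for o in o2])).ravel(),p[4:]*.5])
r=least_squares(f,[540,-40,25,-.055,0,0,0,0]);print(r.x.round(3),np.sqrt((r.fun**2).mean()))
p=r.x
M=rm(np.r_[p[:4],np.radians(14),0])
# ledge free-end & pivot in top crop
def plane(s,u,v,z):
    oo,d=ray(s,u,v); n=M[:,2]; t=(n@(p[:3]+n*z-oo))/(n@d); return M.T@(oo+d*t-p[:3])
for u,v in((665,152),(405,380)): 
    print('ledge',plane(st,150+(u+.5)/6-.5,120+(v+.5)/6-.5,19.5))
# cases: corners in t_cases crop, z=6 -> center, yaw ; order: upL, upR, lowR, lowL
C={'A':[(220,108),(343,108),(346,235),(223,235)],'B':[(390,195),(515,195),(518,321),(393,321)],'C':[(45,406),(171,406),(172,537),(45,537)],'D':[(230,450),(353,466),(341,585),(217,578)]}
F={'A':(316,167),'B':(487,254),'C':(137,469),'D':(316,523)}
for k,c in C.items():
    q=np.array([onz(st,275+(u+.5)/6-.5,125+(v+.5)/6-.5,6) for u,v in c])
    up=(q[0]+q[3])/2-(q[1]+q[2])/2
    u,v=F[k]
    print(k,q.mean(0).round(1),'yaw',np.degrees(np.arctan2(-up[0],up[1])).round(1),'size',np.linalg.norm(up).round(1),np.linalg.norm((q[0]+q[1]-q[2]-q[3])/2).round(1),'fin',onz(st,275+(u+.5)/6-.5,125+(v+.5)/6-.5,26).round(1))
q=np.array([onz(st,275+(u+.5)/6-.5,125+(v+.5)/6-.5,14) for u,v in [(82,60),(131,58),(143,183),(95,187)]]);print('end',q.mean(0),q)
E
```

```text
both [ 5.46292e+02 -4.28140e+01  2.48430e+01 -5.60000e-02] 0.5381573410681432
top [ 5.48294e+02 -4.26770e+01  2.27310e+01 -5.50000e-02] 0.255156589476065
side [ 5.44105e+02 -3.70010e+01  2.98800e+01 -5.70000e-02] 0.5918296435113422
[ 5.46404e+02 -3.90450e+01  2.22790e+01 -5.60000e-02  9.45000e-01
 -4.75000e-01  5.22000e-01 -1.40800e+00] 0.4289060276607973
ledge [116.35273657 -14.18324214  19.5       ]
ledge [-46.57567292 141.80561386  19.5       ]
A [ 637.5 -304.9    6. ] yaw 0.1 size 80.2 84.9 fin [ 635.4 -322.1   26. ]
B [ 580.2 -414.2    6. ] yaw 0.1 size 80.9 83.2 fin [ 578.6 -429.7   26. ]
C [ 440.5 -188.3    6. ] yaw 0.2 size 80.9 84.2 fin [ 440.  -204.2   26. ]
D [ 409.9 -300.7    6. ] yaw -5.2 size 78.8 79.5 fin [ 406.2 -316.    26. ]
end [ 668.36573093 -193.3590173    14.        ] [[ 709.85797352 -173.8374986    14.        ]
 [ 711.25204329 -205.88678206   14.        ]
 [ 627.53332993 -212.42811968   14.        ]
 [ 624.81957698 -181.28366887   14.        ]]
```

```bash
cat > pl.py <<'E'
from h import *
from scipy.spatial.transform import Rotation as R
import json,os
P0=np.array([547,-42.,24.]); YAW=-.056
if os.path.exists('ramp.json'):
    j=json.load(open('ramp.json')); P0=np.array(j['p']); YAW=j['yaw']
M=R.from_euler('ZX',[YAW,np.radians(14)]).as_matrix()
def r2w(x,y,z): return P0+M@np.array([x,y,z],float)
def w2r(p): return M.T@(np.asarray(p)-P0)
def rplane(s,u,v,z):
    o,d=ray(s,u,v); n=M[:,2]; t=(n@(P0+n*z-o))/(n@d); return w2r(o+d*t)
def go(*tg):
    """tg: (xyz, yaw or None)"""
    o=robot.observe(); p=o['tool_pos']; y=o['tool_rot'][2]
    print('t',round(o['time_s'],2),'pos',p.round(1),'yaw',round(y,4),'F',o['ft_force'].round(1),'gap',round(o['finger_gap'],1))
    for t in tg:
        d=(np.array(t[0])-p)/40; a=0 if t[1] is None else np.degrees((t[1]-y+np.pi)%(2*np.pi)-np.pi)/5
        print(np.array(t[0]).round(1),'->',d.round(3).tolist(),'spin',round(a,3))
E
python3 - <<'E'
from pl import *
yw=np.pi/2+YAW
def arc(th,r,d): return (115-r*np.cos(th)+d*np.sin(th), -10+r*np.sin(th)+d*np.cos(th))
a=arc(.754,200,42)
w=[(r2w(*a,10)+[0,0,100],yw),(r2w(*a,10),yw)]
for th in(.7,.6,.5,.4,.3,.2,.1,.0): w.append((r2w(*arc(th,200,22),9),yw))
go(*w)
E
```

```text
t 0.1 pos [167.4 523.4 217.9] yaw 2.8318 F [ 0.2 -0.6  0.6] gap 93.1
[553.4 108.3 171.8] -> [9.649, -10.377, -1.153] spin -15.092
[553.4 108.3  71.8] -> [9.649, -10.377, -3.653] spin -15.092
[530.5  88.6  65.6] -> [9.077, -10.87, -3.809] spin -15.092
[515.9  75.2  62. ] -> [8.711, -11.204, -3.897] spin -15.092
[502.7  60.5  58.2] -> [8.382, -11.571, -3.993] spin -15.092
[491.1  44.6  54.1] -> [8.093, -11.969, -4.097] spin -15.092
[481.2  27.7  49.7] -> [7.846, -12.393, -4.206] spin -15.092
[473.1   9.8  45.1] -> [7.643, -12.839, -4.319] spin -15.092
[466.9  -8.7  40.4] -> [7.488, -13.303, -4.437] spin -15.092
[462.7 -27.8  35.6] -> [7.381, -13.78, -4.557] spin -15.092
```

Emit:
jog_arm(delta_pos=[[9.65,-10.4,-1.1],[9.65,-10.4,-1.1],[9.65,-10.4,-1.1],[9.65,-10.4,-1.1],[9.65,-10.4,-1.1],[9.65,-10.4,-1.1],[9.65,-10.4,-1.1],[9.65,-10.4,-1.1]], spin=[-15.1,-15.1,-15.1,-15.1,-15.1,-15.1,-15.1,-15.1], fingers=[0,0,0,0,0,0,0,0], grip_force=10)

```text
time_s: 0.77
tool_pos: [394.4, 278.4, 192.6]
tool_rot: [-3.141, -0.0, 1.826]
ft_force: [1.3, 1.1, -0.1]
finger_gap: 44.4
```

```bash
python3 - <<'E'
from pl import *
go((r2w(-3,158,10)+[0,0,100],np.pi/2+YAW))
E
```

```text
t 0.77 pos [394.4 278.4 192.6] yaw 1.8257 F [ 1.3  1.1 -0.1] gap 44.4
[552.4 108.8 171.9] -> [3.951, -4.241, -0.516] spin -3.563
```

Emit:
jog_arm(delta_pos=[[3.95,-4.24,-0.5],[3.95,-4.24,-0.5],[3.95,-4.24,-0.5],[3.95,-4.24,-0.5],[3.95,-4.24,-0.5],[3.95,-4.24,-0.5],[3.95,-4.24,-0.5],[3.95,-4.24,-0.5]], spin=[-3.6,-3.6,-3.6,-3.6,-3.6,-3.6,-3.6,-3.6], fingers=[0,0,0,0,0,0,0,0])

```text
time_s: 1.43
tool_pos: [551.8, 109.4, 171.9]
tool_rot: [-3.14, -0.0, 1.515]
ft_force: [0.1, 0.5, -0.7]
finger_gap: 0.6
```

```bash
python3 - <<'E'
from pl import *
go((r2w(-3,158,10)+[0,0,100],np.pi/2+YAW),(r2w(-3,158,10),np.pi/2+YAW))
s=snap('top','t1'); s2=snap('side','s1')
o=robot.observe()['tool_pos']; a=proj(s,o); b=proj(s2,o); print(a,b)
crop('t1',150,100,280,220,'t1c',5);crop('s1',165,120,290,270,'s1c',4.5)
E
```

```text
t 1.43 pos [551.8 109.4 171.9] yaw 1.5148 F [ 0.1  0.5 -0.7] gap 0.6
[552.4 108.8 171.9] -> [0.016, -0.015, 0.001] spin -0.0
[552.4 108.8  71.9] -> [0.016, -0.015, -2.499] spin -0.0
[210.07839345 165.9585898 ] [228.9728989  199.60470924]
```

View pics/s1c.png

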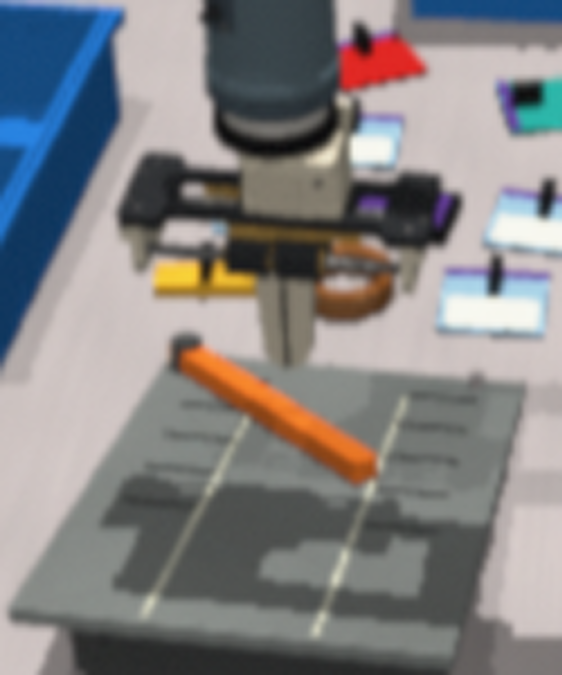

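View pics/t1c.png

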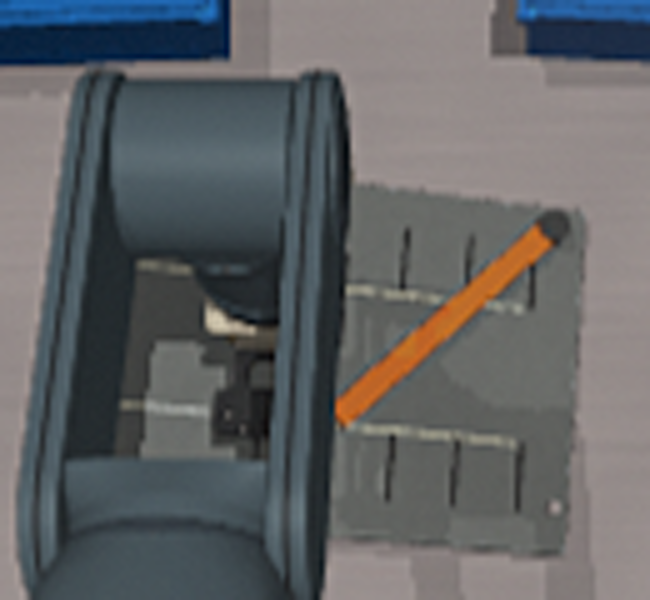

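Emit:
jog_arm(delta_pos=[[0.02,-0.02,-0.8],[0.02,-0.02,-1.6],[0.02,-0.02,-2.0],[0.02,-0.02,-2.4],[0.02,-0.02,-2.5],[0.02,-0.02,-2.5]], spin=[0,0,0,0,0,0], fingers=[0,0,0,0,0,0])

```text
time_s: 2.03
tool_pos: [550.7, 111.1, 72.1]
tool_rot: [-3.139, -0.0, 1.52]
ft_force: [-0.5, 0.7, 0.3]
finger_gap: 0.6
```

```bash
python3 - <<'E'
from pl import *
yw=np.pi/2+YAW
def arc(th,r,d): return (115-r*np.cos(th)+d*np.sin(th), -10+r*np.sin(th)+d*np.cos(th))
go(*[(r2w(*arc(th,200,22),9),yw) for th in(.7,.6,.5,.4,.3,.2,.1,.05)])
E
```

```text
t 2.03 pos [550.7 111.1  72.1] yaw 1.5195 F [-0.5  0.7  0.3] gap 0.6
[530.5  88.6  65.6] -> [-0.506, -0.563, -0.163] spin -0.054
[515.9  75.2  62. ] -> [-0.872, -0.897, -0.251] spin -0.054
[502.7  60.5  58.2] -> [-1.201, -1.265, -0.347] spin -0.054
[491.1  44.6  54.1] -> [-1.491, -1.662, -0.45] spin -0.054
[481.2  27.7  49.7] -> [-1.738, -2.086, -0.559] spin -0.054
[473.1   9.8  45.1] -> [-1.94, -2.533, -0.673] spin -0.054
[466.9  -8.7  40.4] -> [-2.095, -2.996, -0.791] spin -0.054
[464.6 -18.2  38. ] -> [-2.155, -3.233, -0.85] spin -0.054
```

Emit:
jog_arm(delta_pos=[[-0.5,-0.56,-0.16],[-0.87,-0.9,-0.25],[-1.2,-1.26,-0.35],[-1.49,-1.66,-0.45],[-1.74,-2.09,-0.56],[-1.94,-2.53,-0.67],[-2.02,-2.77,-0.73],[-2.1,-3.0,-0.79]], spin=[0,0,0,0,0,0,0,0], fingers=[0,0,0,0,0,0,0,0])

```text
time_s: 2.7
tool_pos: [469.3, -10.6, 42.6]
tool_rot: [3.139, 0.0, 1.517]
ft_force: [-0.2, 0.9, 1.3]
finger_gap: 0.4
```

```bash
python3 - <<'E'
from pl import *
yw=np.pi/2+YAW
def arc(th,r,d): return (115-r*np.cos(th)+d*np.sin(th), -10+r*np.sin(th)+d*np.cos(th))
go(*[(r2w(*arc(th,200,d),8),yw) for th,d in((0.05,22),(0,22),(0,18),(0,14))])
s2=snap('side','s2');crop('s2',165,120,290,270,'s2c',4.5)
E
```

```text
t 2.7 pos [469.3 -10.6  42.6] yaw 1.5175 F [-0.2  0.9  1.3] gap 0.4
[464.6 -18.   37.1] -> [-0.118, -0.183, -0.137] spin -0.03
[462.7 -27.5  34.7] -> [-0.165, -0.423, -0.197] spin -0.03
[462.5 -31.4  33.7] -> [-0.171, -0.519, -0.221] spin -0.03
[462.2 -35.3  32.7] -> [-0.176, -0.616, -0.246] spin -0.03
```

View pics/s2c.png

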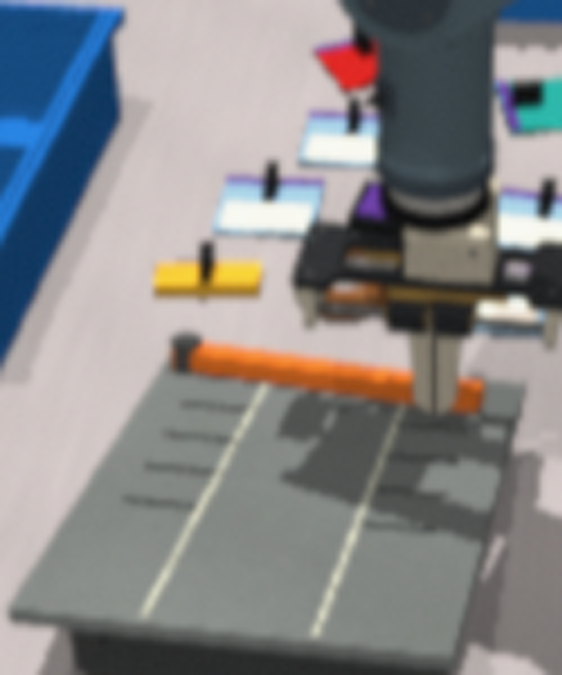

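Emit:
jog_arm(delta_pos=[[-0.1,-0.1,-0.1],[-0.13,-0.2,-0.14],[-0.15,-0.3,-0.17],[-0.15,-0.38,-0.17],[-0.15,-0.38,-0.17]], spin=[0,0,0,0,0], fingers=[0,0,0,0,0])

```text
time_s: 3.17
tool_pos: [462.4, -25.6, 34.3]
tool_rot: [-3.141, -0.0, 1.518]
ft_force: [0.3, -0.5, -0.0]
finger_gap: 0.5
```

Emit:
jog_arm(delta_pos=[[0,-0.05,0],[0,-0.1,0],[0,-0.1,0]], spin=[0,0,0], fingers=[0,0,0])

```text
time_s: 3.42
tool_pos: [462.5, -29.5, 34.4]
tool_rot: [-3.141, 0.0, 1.518]
ft_force: [-0.1, -0.5, 0.3]
finger_gap: 0.5
```

Emit:
jog_arm(delta_pos=[[0,-0.05,-0.02],[0,-0.1,-0.02],[0,-0.15,-0.02],[0,-0.15,-0.02]], spin=[0,0,0,0], fingers=[0,0,0,0])

```text
time_s: 3.75
tool_pos: [462.4, -31.6, 33.9]
tool_rot: [-3.141, -0.007, 1.515]
ft_force: [2.5, 19.7, 5.5]
finger_gap: 0.8
```

```bash
python3 - <<'E'
from pl import *
go()
s2=snap('side','s3');crop('s3',165,180,290,270,'s3c',6)
E
```

```text
t 3.75 pos [462.4 -31.6  33.9] yaw 1.515 F [ 2.5 19.7  5.5] gap 0.8
```

View pics/s3c.png

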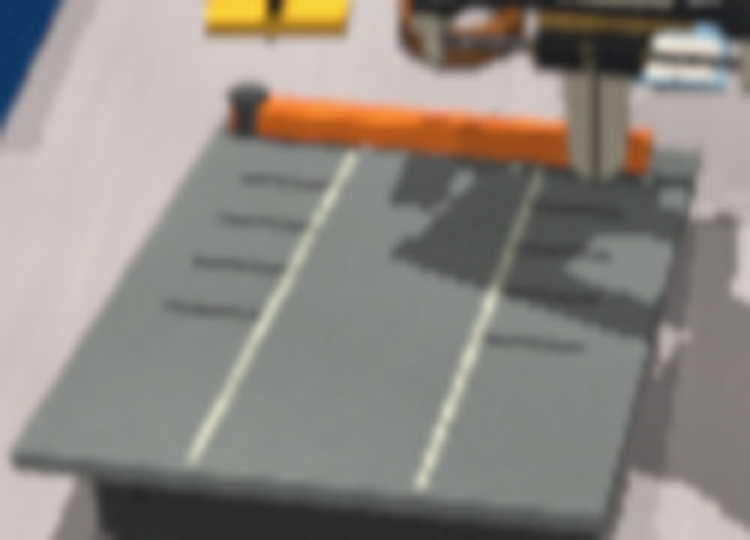

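Emit:
jog_arm(delta_pos=[[0,0.3,0.1],[0,0.5,0.8],[0,0.3,1.8],[-0.2,-1,2.2],[-0.4,-2,2.4],[-0.56,-3,2.4],[-0.56,-4,2.2],[-0.56,-4.3,1.8]], spin=[0,0,0,0,0.3,0.6,0.6,0.6], fingers=[0,0,0,20,45,45,45,45])

```text
time_s: 4.47
tool_pos: [441.8, -213.2, 108.4]
tool_rot: [3.136, 0.007, 1.569]
ft_force: [-0.0, 0.1, -0.1]
finger_gap: 29.4
```

```bash
python3 - <<'E'
from pl import *
go(((440,-203.5,100),np.pi/2),((440,-203.5,10),np.pi/2))
s=snap('top','t4');crop('t4',150,100,290,220,'t4c',5)
s2=snap('side','s4');crop('s4',165,100,350,230,'s4c',4.3)
o=robot.observe()['tool_pos'];print(proj(s2,o),proj(s2,(440,-203.5,28)))
E
```

```text
t 4.47 pos [ 441.8 -213.2  108.4] yaw 1.5687 F [-0.   0.1 -0.1] gap 29.4
[ 440.  -203.5  100. ] -> [-0.045, 0.242, -0.21] spin 0.024
[ 440.  -203.5   10. ] -> [-0.045, 0.242, -2.46] spin 0.024
[275.14264487 159.4607956 ] [274.4809027  178.62336196]
```

View pics/t4c.png

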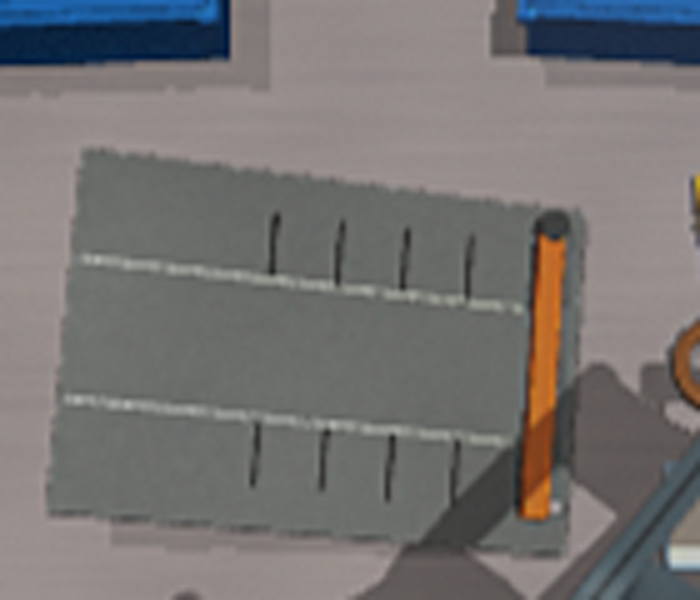

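View pics/s4c.png

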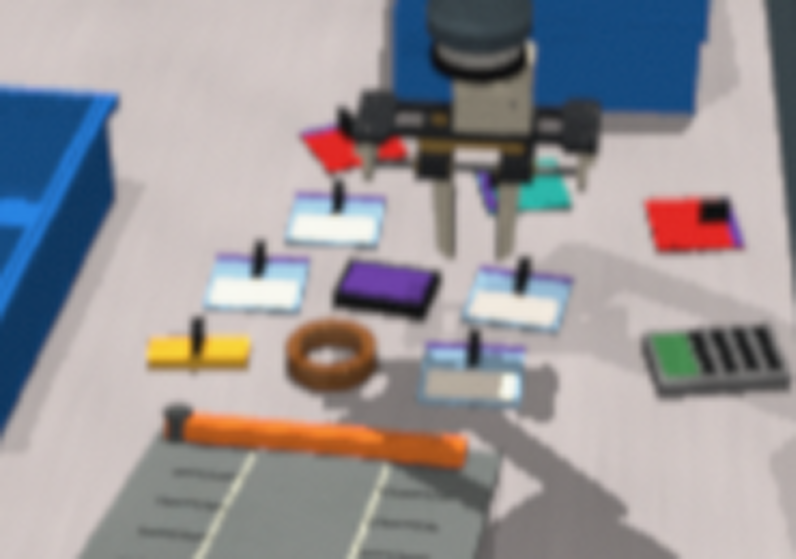

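Emit:
jog_arm(delta_pos=[[-0.05,0.24,-0.2],[-0.05,0.24,-1.0],[-0.05,0.24,-1.8],[-0.05,0.24,-2.2],[-0.05,0.24,-2.45],[-0.05,0.24,-2.45]], spin=[0,0,0,0,0,0], fingers=[45,45,45,45,45,45])

```text
time_s: 5.07
tool_pos: [437.3, -195.3, 7.1]
tool_rot: [-3.139, -0.002, 1.572]
ft_force: [-0.2, 0.1, -0.4]
finger_gap: 41.8
```

Emit:
jog_arm(delta_pos=[[0,0,0],[0,0,0],[0,0,0],[0,0,0],[0,0,0]], spin=[0,0,0,0,0], fingers=[0,0,0,0,0], grip_force=20)

```text
time_s: 5.48
tool_pos: [438.3, -197.7, 8.0]
tool_rot: [3.141, 0.0, 1.57]
ft_force: [0.2, -0.0, 0.1]
finger_gap: 13.1
```

Emit:
jog_arm(delta_pos=[[0,0,0.02],[0.02,-0.13,0.05],[0.04,-0.13,0.05],[0.04,-0.13,0.05],[0.04,-0.13,0.05],[0.04,-0.13,0.05],[0.04,-0.13,0.05],[0.04,-0.13,0.05]], spin=[0,0,0,0,0,0,0,0], fingers=[20,20,20,0,0,0,0,0])

```text
time_s: 6.15
tool_pos: [439.8, -203.1, 9.7]
tool_rot: [3.141, 0.0, 1.57]
ft_force: [0.1, -1.3, 0.0]
finger_gap: 9.8
```

Emit:
jog_arm(delta_pos=[[0,0,0.3],[0,0,0.8],[0,0,1.5],[0,0,2],[0,0,2],[0,0,2]], spin=[0,0,0,0,0,0], fingers=[0,0,0,0,0,0])

```text
time_s: 6.65
tool_pos: [440.2, -203.2, 90.4]
tool_rot: [3.14, 0.001, 1.57]
ft_force: [-0.4, 0.3, -0.9]
finger_gap: 9.8
```

```bash
python3 - <<'E'
from pl import *
yw=np.pi/2+YAW
go((r2w(0,27,0)+[0,0,60],yw))
s2=snap('side','s5');crop('s5',165,100,350,230,'s5c',4.3)
E
```

```text
t 6.65 pos [ 440.2 -203.2   90.4] yaw 1.5701 F [-0.4  0.3 -0.9] gap 9.8
[548.5 -15.8  90.5] -> [2.707, 4.685, 0.004] spin -0.634
```

View pics/s5c.png

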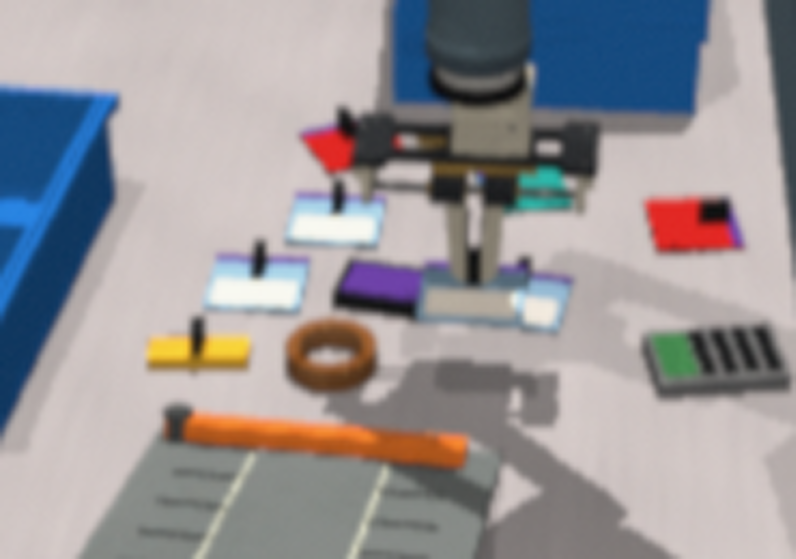

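```bash
cat >> pl.py <<'E'
def tcp_for(x,y0,psi=0,gy=-15,gz=19,tz=9.7,base=0):
    """TCP for case origin at ramp (x,y0,base) pitched psi(rad, extra about ramp x); grip patch at case (gy,gz)"""
    c,s=np.cos(psi),np.sin(psi)
    p=r2w(x,y0+gy*c-gz*s,base+gy*s+gz*c)
    return p-np.array([0,0,gz-tz])
E
python3 - <<'E'
from pl import *
yw=np.pi/2+YAW
f=tcp_for(0,52)
go((f+[0,0,45],yw),(f+[0,0,15],yw),(f,yw),(f-[0,0,3],yw))
E
```

```text
t 6.7 pos [ 439.4 -202.7   89.3] yaw 1.5701 F [ 0.   0.6 -2.1] gap 9.7
[548.8 -10.7  87.1] -> [2.734, 4.798, -0.055] spin -0.634
[548.8 -10.7  57.1] -> [2.734, 4.798, -0.805] spin -0.634
[548.8 -10.7  42.1] -> [2.734, 4.798, -1.18] spin -0.634
[548.8 -10.7  39.1] -> [2.734, 4.798, -1.255] spin -0.634
```

Emit:
jog_arm(delta_pos=[[0.3,0.6,0.3],[0.7,1.3,0.4],[1.2,2.1,0.4],[1.7,2.9,0.4],[2.1,3.7,0.3],[2.5,4.4,0.1],[2.73,4.8,0],[2.73,4.8,0]], spin=[-0.2,-0.4,-0.64,-0.64,-0.64,-0.64,-0.64,-0.64], fingers=[0,0,0,0,0,0,0,0])

```text
time_s: 7.37
tool_pos: [548.3, -7.2, 86.6]
tool_rot: [-3.137, -0.002, 1.518]
ft_force: [-0.6, 0.1, -0.9]
finger_gap: 9.7
```

Emit:
jog_arm(delta_pos=[[0,0,0],[0,0,0],[0,0,0]], spin=[0,0,0], fingers=[0,0,0])

```text
time_s: 7.62
tool_pos: [548.1, -12.0, 89.1]
tool_rot: [-3.14, 0.0, 1.513]
ft_force: [-0.3, 0.0, -0.3]
finger_gap: 9.5
```

```bash
python3 - <<'E'
from pl import *
yw=np.pi/2+YAW
f=tcp_for(0,52)
go((f+[0,0,45],yw),(f+[0,0,15],yw),(f,yw),(f-[0,0,3],yw))
s2=snap('side','s6');crop('s6',165,120,350,270,'s6c',4)
E
```

```text
t 7.62 pos [548.1 -12.   89.1] yaw 1.5131 F [-0.3  0.  -0.3] gap 9.5
[548.8 -10.7  87.1] -> [0.016, 0.03, -0.051] spin 0.02
[548.8 -10.7  57.1] -> [0.016, 0.03, -0.801] spin 0.02
[548.8 -10.7  42.1] -> [0.016, 0.03, -1.176] spin 0.02
[548.8 -10.7  39.1] -> [0.016, 0.03, -1.251] spin 0.02
```

View pics/s6c.png

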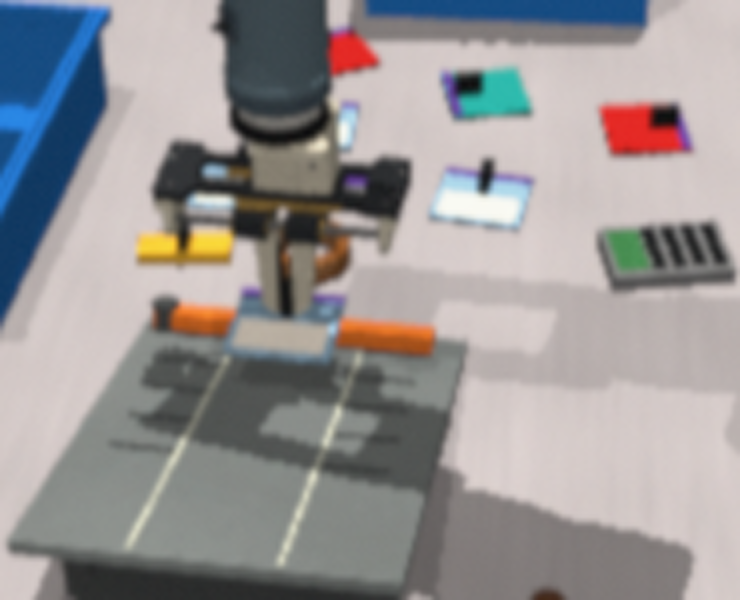

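Holding well. I lower it, with the upper edge touching first and the case turning in the grip.

Emit:
jog_arm(delta_pos=[[0.02,0.03,-0.3],[0.02,0.03,-0.5],[0.02,0.03,-0.65],[0.02,0.03,-0.8],[0.02,0.03,-0.9],[0.02,0.03,-0.9]], spin=[0,0,0,0,0,0], fingers=[0,0,0,0,0,0], grip_force=10)

```text
time_s: 8.17
tool_pos: [549.4, -10.2, 53.1]
tool_rot: [-3.141, 0.0, 1.514]
ft_force: [1.4, 0.5, -0.8]
finger_gap: 9.9
```

Emit:
jog_arm(delta_pos=[[0,0,-0.05],[0,0,-0.1],[0,0,-0.15],[0,0,-0.2],[0,0,-0.25],[0,0,-0.25]], spin=[0,0,0,0,0,0], fingers=[0,0,0,0,0,0])

```text
time_s: 8.67
tool_pos: [550.1, -9.8, 43.9]
tool_rot: [3.141, 0.0, 1.514]
ft_force: [-0.0, -2.1, 1.7]
finger_gap: 10.0
```

Emit:
jog_arm(delta_pos=[[0,0,-0.04],[0,0,-0.08],[0,0,-0.08]], spin=[0,0,0], fingers=[0,0,0])

```text
time_s: 8.92
tool_pos: [550.1, -9.7, 42.3]
tool_rot: [3.14, 0.0, 1.514]
ft_force: [-4.1, -1.4, 15.5]
finger_gap: 10.3
```

```bash
python3 - <<'E'
from pl import *
go()
s2=snap('side','s7');crop('s7',165,170,290,270,'s7c',6)
E
```

```text
t 8.92 pos [550.1  -9.7  42.3] yaw 1.5144 F [-4.1 -1.4 15.5] gap 10.3
```

View pics/s7c.png

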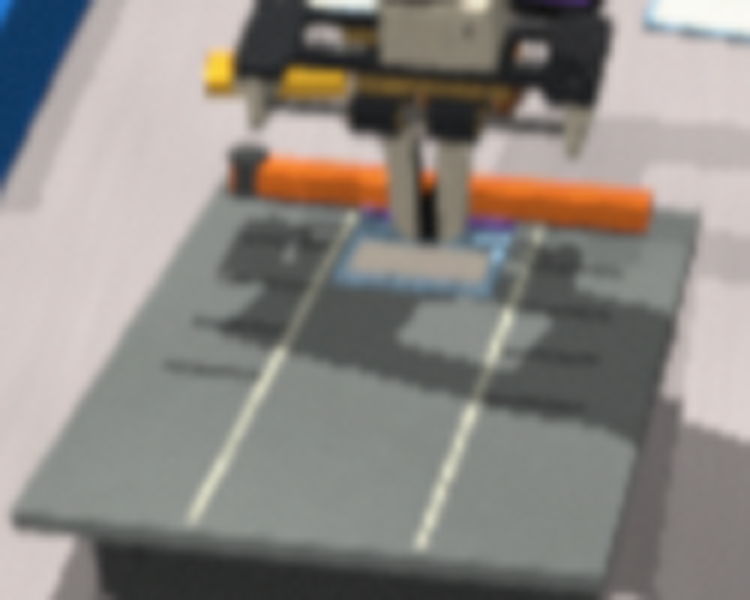

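Emit:
jog_arm(delta_pos=[[0,0,0.03],[0,-0.06,0.01],[-0.01,-0.12,0.0],[-0.01,-0.18,-0.015],[-0.01,-0.22,-0.025],[-0.01,-0.22,-0.025]], spin=[0,0,0,0,0,0], fingers=[0,0,0,0,0,0])

```text
time_s: 9.47
tool_pos: [550.2, -18.2, 40.3]
tool_rot: [3.14, -0.001, 1.514]
ft_force: [0.8, 1.3, 7.1]
finger_gap: 10.0
```

Emit:
jog_arm(delta_pos=[[0,-0.05,-0.01],[0,-0.1,-0.02],[0,-0.1,-0.02]], spin=[0,0,0], fingers=[0,0,0])

```text
time_s: 9.72
tool_pos: [550.2, -21.4, 39.5]
tool_rot: [3.14, -0.002, 1.513]
ft_force: [-0.4, 3.1, 8.1]
finger_gap: 9.5
```

```bash
python3 - <<'E'
from pl import *
go()
s2=snap('side','s8');crop('s8',165,170,290,270,'s8c',6)
E
```

```text
t 9.72 pos [550.2 -21.4  39.5] yaw 1.5134 F [-0.4  3.1  8.1] gap 9.5
```

View pics/s8c.png

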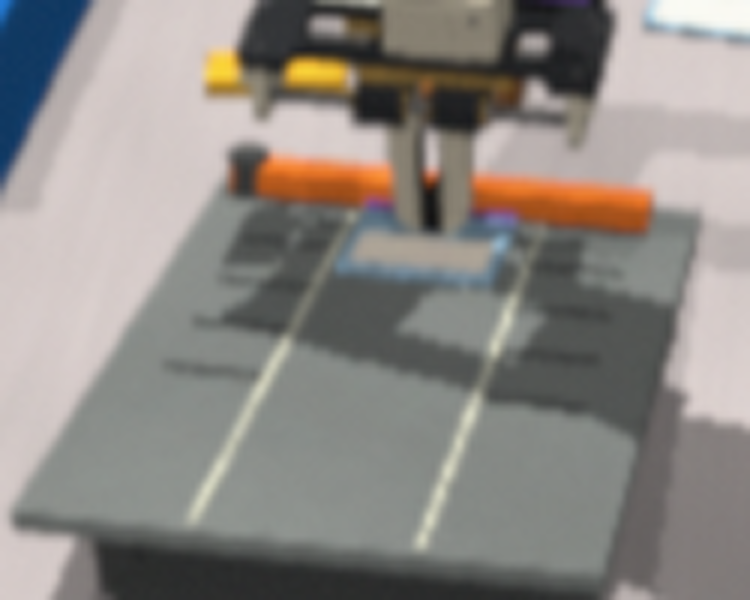

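Not yet firmly against the ledge (Fy 3 N), so I continue.

Emit:
jog_arm(delta_pos=[[0,-0.04,-0.01],[0,-0.08,-0.02],[0,-0.08,-0.02]], spin=[0,0,0], fingers=[0,0,0])

```text
time_s: 10.02
tool_pos: [550.2, -22.8, 39.2]
tool_rot: [3.14, -0.004, 1.513]
ft_force: [-1.0, 4.7, 8.2]
finger_gap: 10.0
```

Emit:
jog_arm(delta_pos=[[0,-0.05,-0.01],[0,-0.1,-0.02],[0,-0.1,-0.02]], spin=[0,0,0], fingers=[0,0,0])

```text
time_s: 10.27
tool_pos: [549.8, -28.3, 37.9]
tool_rot: [3.14, -0.002, 1.514]
ft_force: [-0.7, 4.7, 8.4]
finger_gap: 10.1
```

```bash
python3 - <<'E'
from pl import *
go()
s2=snap('side','s9');crop('s9',205,185,275,230,'s9c',11)
E
```

```text
t 10.27 pos [549.8 -28.3  37.9] yaw 1.5138 F [-0.7  4.7  8.4] gap 10.1
```

View pics/s9c.png

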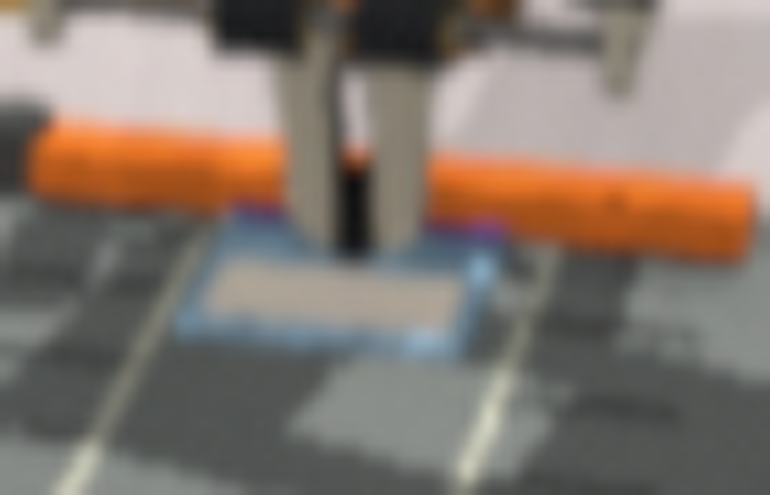

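```bash
python3 - <<'E'
from pl import *
s=load('s9')
def c(u,v,z): return rplane(s,205+(u+.5)/11-.5,185+(v+.5)/11-.5,z).round(1)
print('upper corners z6',c(183,325,6),c(460,345,6),'lower',c(235,205,6),c(503,228,6))
print('lane line',c(75,480,0),c(465,480,0), 'ledge top upper edge', c(60,148,19.5),c(740,200,19.5))
E
```

```text
upper corners z6 [41.5 79.7  6. ] [-38.5  76.1   6. ] lower [44.  -3.9  6. ] [-37.7  -4.5   6. ]
lane line [ 52.1 167.6  -0. ] [-52.1 146.1  -0. ] ledge top upper edge [98.  -4.3 19.5] [-108.   -10.1   19.5]
```

Emit:
jog_arm(delta_pos=[[0,-0.05,-0.01],[0,-0.1,-0.02],[0,-0.1,-0.02]], spin=[0,0,0], fingers=[0,0,0])

```text
time_s: 10.57
tool_pos: [549.7, -29.9, 37.5]
tool_rot: [3.141, -0.006, 1.513]
ft_force: [0.1, 14.1, 14.2]
finger_gap: 10.1
```

Emit:
jog_arm(delta_pos=[[0,0.04,0.01],[0,0.04,0.01],[0,0.04,0.01],[0,0.04,0.01]], spin=[0,0,0,0], fingers=[0,15,30,40])

```text
time_s: 10.9
tool_pos: [549.9, -32.0, 37.0]
tool_rot: [3.14, 0.0, 1.514]
ft_force: [0.0, 0.1, 4.6]
finger_gap: 23.0
```

Emit:
jog_arm(delta_pos=[[0,0,0.1],[0,0,0.5],[0,0,1.2],[0,0,2],[0,-1,2.2],[0,-2,2.2],[0,-3,2.2],[0,-4,2.2]], spin=[0,0,0,0,0,0,0,0], fingers=[45,45,45,45,45,45,45,45])

```text
time_s: 11.57
tool_pos: [548.9, -193.4, 124.8]
tool_rot: [-3.141, -0.0, 1.515]
ft_force: [0.2, -0.2, 0.0]
finger_gap: 41.6
```

```bash
python3 - <<'E'
from pl import *
print(tcp_for(0,40))
s=snap('top','t10');crop('t10',150,120,280,220,'t10c',6);crop('t10',270,120,410,225,'t10d',5.5)
s2=snap('side','s10');crop('s10',165,170,290,270,'s10c',6)
go()
E
```

```text
[548.10043375 -22.36994306  39.18366619]
t 11.67 pos [ 549.1 -198.1  124.4] yaw 1.5087 F [ 0.1  1.1 -0.1] gap 41.9
```

View pics/t10c.png

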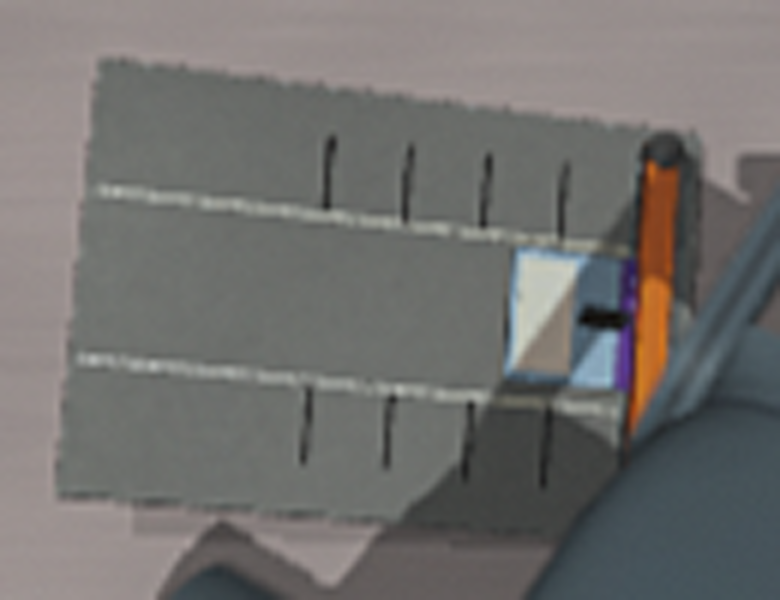

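View pics/t10d.png

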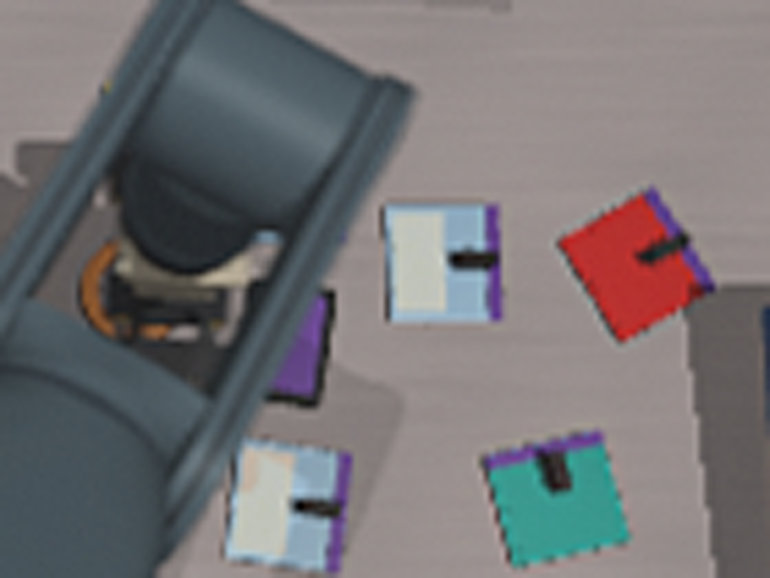

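View pics/s10c.png

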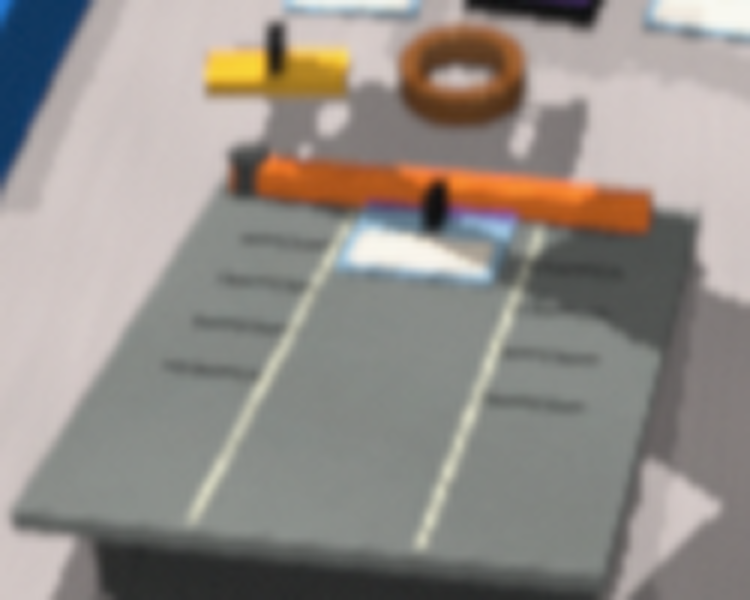

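```bash
python3 - <<'E'
from pl import *
go(((636.5,-318.5,90),np.pi/2),((636.5,-318.5,10),np.pi/2))
E
```

```text
t 11.67 pos [ 549.1 -198.1  124.4] yaw 1.5087 F [ 0.1  1.1 -0.1] gap 41.9
[ 636.5 -318.5   90. ] -> [2.186, -3.01, -0.859] spin 0.712
[ 636.5 -318.5   10. ] -> [2.186, -3.01, -2.859] spin 0.712
```

Emit:
jog_arm(delta_pos=[[0.7,-1.0,0],[1.4,-2.0,-0.3],[2.0,-2.8,-0.7],[2.19,-3.0,-0.85],[2.19,-3.0,-0.85],[2.19,-3.0,-0.85],[2.19,-3.0,-0.85],[2.19,-3.0,-0.85]], spin=[0.2,0.4,0.6,0.7,0.7,0.7,0.7,0.7], fingers=[45,45,45,45,45,45,45,45])

```text
time_s: 12.33
tool_pos: [636.6, -310.6, 91.3]
tool_rot: [-3.141, -0.001, 1.576]
ft_force: [0.4, -0.3, -0.1]
finger_gap: 42.0
```

```bash
python3 - <<'E'
from pl import *
go(((636.5,-318.5,90),np.pi/2),((636.5,-318.5,10),np.pi/2))
s2=snap('side','s11');crop('s11',190,100,300,200,'s11c',6)
print(proj(s2,(637.5,-322,28)))
E
```

```text
t 12.33 pos [ 636.6 -310.6   91.3] yaw 1.5761 F [ 0.4 -0.3 -0.1] gap 42.0
[ 636.5 -318.5   90. ] -> [-0.002, -0.198, -0.032] spin -0.061
[ 636.5 -318.5   10. ] -> [-0.002, -0.198, -2.032] spin -0.061
[224.27566431 157.77945621]
```

View pics/s11c.png

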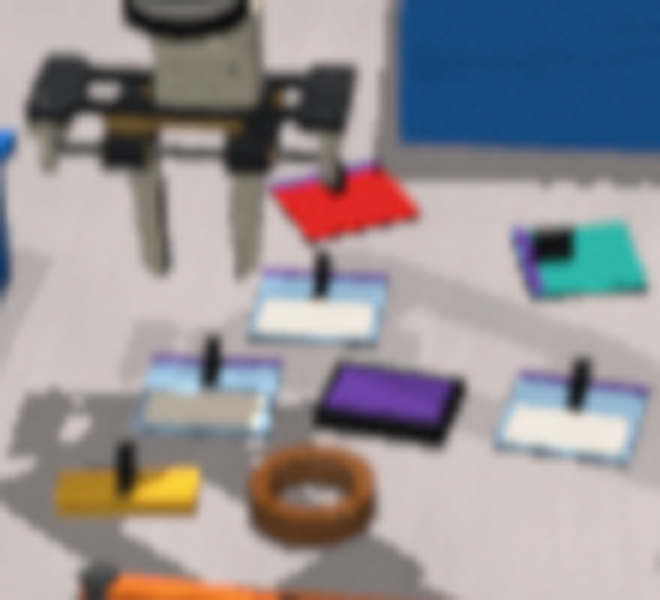

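Emit:
jog_arm(delta_pos=[[-0.01,-0.2,-0.4],[-0.01,-0.2,-1.0],[-0.01,-0.2,-1.6],[-0.01,-0.2,-2.03],[-0.01,-0.2,-2.03],[-0.01,-0.2,-2.03],[-0.01,-0.2,-2.03]], spin=[0,-0.06,-0.06,-0.06,-0.06,-0.06,-0.06], fingers=[45,45,45,45,45,45,45])

```text
time_s: 12.97
tool_pos: [637.0, -319.9, 11.2]
tool_rot: [3.14, 0.001, 1.571]
ft_force: [0.2, -0.2, 0.5]
finger_gap: 41.9
```

Emit:
jog_arm(delta_pos=[[0,0.03,-0.03],[0,0.03,-0.03],[0,0.03,-0.03],[0,0.03,-0.03],[0,0.03,-0.03],[0,0.03,-0.03],[0,0.03,-0.03]], spin=[0,0,0,0,0,0,0], fingers=[0,0,0,0,0,0,0], grip_force=25)

```text
time_s: 13.55
tool_pos: [636.5, -319.1, 8.4]
tool_rot: [3.142, 0.0, 1.57]
ft_force: [0.8, 0.9, 1.1]
finger_gap: 9.4
```

Emit:
jog_arm(delta_pos=[[0,0,0],[0,0,0.3],[0,0,0.8],[0,0,1.5],[0,0,2.3],[0,0,2.6],[0,0,2.6],[0,0,2.6]], spin=[0,0,0,0,0,0,0,0], fingers=[0,0,0,0,0,0,0,0])

```text
time_s: 14.22
tool_pos: [636.6, -319.1, 112.6]
tool_rot: [3.141, 0.001, 1.57]
ft_force: [-0.0, 0.4, -1.7]
finger_gap: 9.6
```

```bash
cat >> pl.py <<'E'
def shingle(k,gy,tz,lo=0,x=0):
    """TCP for case k (0-based) lower edge at 50k"""
    psi=0 if k==0 else -np.arcsin(6/50.)*.995
    yl=50*k+lo
    if k==0: return tcp_for(x,yl+40,0,gy,19,tz,0)
    return tcp_for(x,yl+40*np.cos(psi),psi,gy,19,tz,-40*np.sin(psi))
E
python3 - <<'E'
from pl import *
s2=snap('side','s12');crop('s12',190,80,300,190,'s12c',5)
f=shingle(1,-14,9.8)
go((f+[0,0,40],np.pi/2+YAW),(f,np.pi/2+YAW))
E
```

```text
t 14.27 pos [ 635.7 -318.5  110.8] yaw 1.57 F [ 0.4  0.4 -1.8] gap 9.8
[550.9  27.5  98.2] -> [-2.121, 8.65, -0.315] spin -0.633
[550.9  27.5  58.2] -> [-2.121, 8.65, -1.315] spin -0.633
```

View pics/s12c.png

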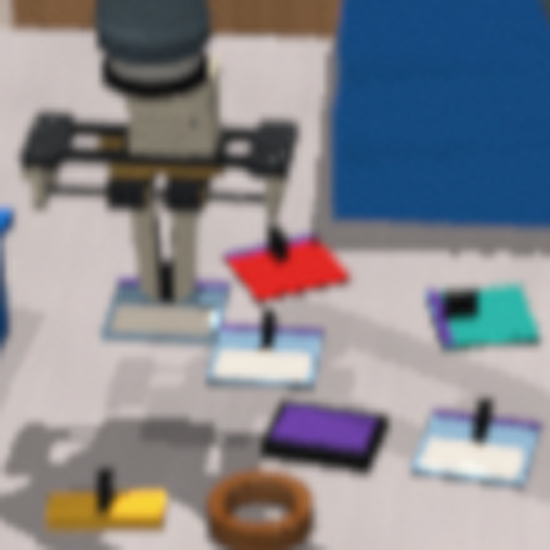

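Emit:
jog_arm(delta_pos=[[-0.25,1.0,0.1],[-0.5,2.0,0.1],[-0.75,3.0,0.1],[-1.0,4.0,0.1],[-1.25,5.0,0.1],[-1.5,6.0,0.1],[-1.75,7.0,0.1],[-1.9,7.8,0]], spin=[0,0,-0.2,-0.4,-0.63,-0.63,-0.63,-0.63], fingers=[0,0,0,0,0,0,0,0])

```text
time_s: 14.93
tool_pos: [557.6, -3.9, 110.3]
tool_rot: [-3.137, -0.001, 1.516]
ft_force: [0.7, -0.4, -0.8]
finger_gap: 9.5
```

Emit:
jog_arm(delta_pos=[[-0.1,0.4,-0.1],[-0.2,0.8,-0.2],[-0.2,0.8,-0.2],[-0.2,0.8,-0.2],[-0.2,0.8,-0.2],[-0.2,0.8,-0.2]], spin=[0,0,0,0,0,0], fingers=[0,0,0,0,0,0])

```text
time_s: 15.43
tool_pos: [552.6, 24.0, 103.7]
tool_rot: [-3.141, 0.0, 1.514]
ft_force: [-0.4, -0.6, -0.4]
finger_gap: 9.7
```

```bash
python3 - <<'E'
from pl import *
s2=snap('side','s13');crop('s13',165,120,290,270,'s13c',4)
f=shingle(1,-14,8.5,x=.5)
go((f+[0,0,40],np.pi/2+YAW),(f,np.pi/2+YAW))
E
```

```text
t 15.48 pos [552.7  23.9 104. ] yaw 1.5136 F [-0.1 -0.4 -1.1] gap 9.8
[551.4  27.5  96.9] -> [-0.033, 0.09, -0.175] spin 0.013
[551.4  27.5  56.9] -> [-0.033, 0.09, -1.175] spin 0.013
```

View pics/s13c.png

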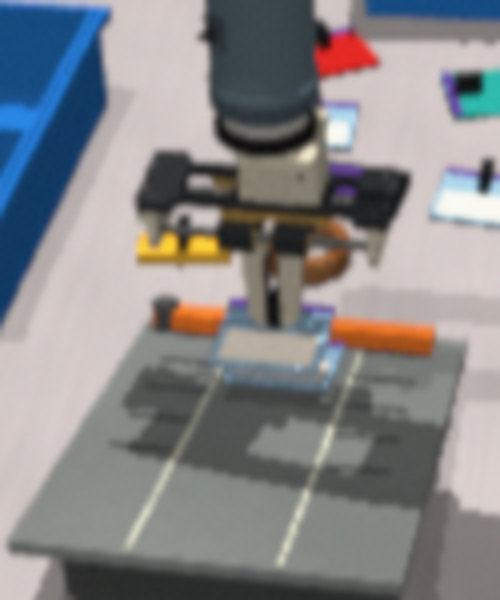

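Emit:
jog_arm(delta_pos=[[-0.03,0.09,-0.4],[-0.03,0.09,-0.7],[-0.03,0.09,-0.9],[-0.03,0.09,-1.0],[-0.03,0.09,-1.08],[-0.03,0.09,-1.08]], spin=[0,0,0,0,0,0], fingers=[0,0,0,0,0,0], grip_force=14)

```text
time_s: 15.98
tool_pos: [551.5, 27.9, 61.0]
tool_rot: [3.142, 0.0, 1.514]
ft_force: [0.2, -0.2, -1.4]
finger_gap: 9.9
```

Emit:
jog_arm(delta_pos=[[0,0,-0.03],[0,0,-0.06],[0,0,-0.09],[0,0,-0.09]], spin=[0,0,0,0], fingers=[0,0,0,0])

```text
time_s: 16.32
tool_pos: [552.0, 28.2, 58.7]
tool_rot: [3.14, 0.001, 1.515]
ft_force: [-1.3, -3.4, 6.1]
finger_gap: 9.6
```

```bash
python3 - <<'E'
from pl import *
s2=snap('side','s14');crop('s14',195,175,275,235,'s14c',9)
f=shingle(1,-14,8.5,x=.5)
go((f,np.pi/2+YAW))
E
```

```text
t 16.37 pos [552.   28.2  58.7] yaw 1.5154 F [-1.9 -3.2  6.6] gap 10.1
[551.4  27.5  56.9] -> [-0.015, -0.017, -0.043] spin -0.006
```

View pics/s14c.png

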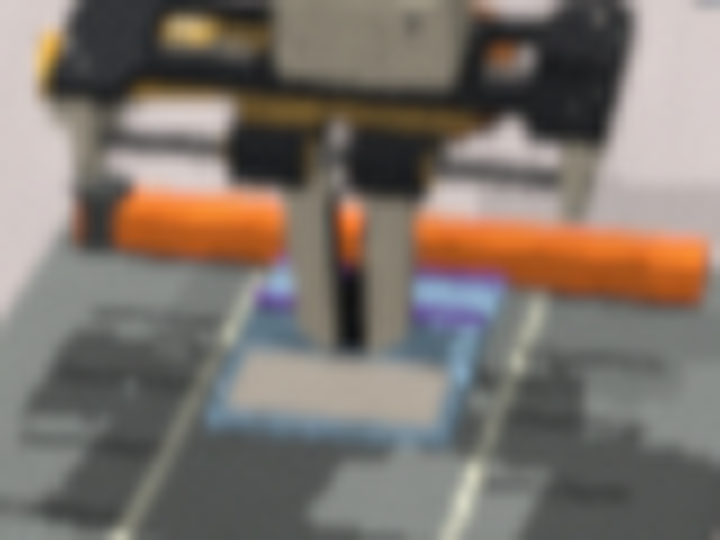

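Emit:
jog_arm(delta_pos=[[-0.01,-0.01,-0.03],[-0.01,-0.02,-0.05],[-0.01,-0.02,-0.05],[-0.01,-0.02,-0.05]], spin=[0,0,0,0], fingers=[0,0,0,0])

```text
time_s: 16.7
tool_pos: [552.0, 27.8, 58.0]
tool_rot: [3.138, 0.0, 1.515]
ft_force: [-3.7, -1.6, 14.8]
finger_gap: 9.8
```

```bash
python3 - <<'E'
from pl import *
s=snap('side','s15');crop('s15',195,175,275,235,'s15c',9)
f=shingle(1,-14,8.5,x=.5)
go((f,np.pi/2+YAW))
E
```

```text
t 16.75 pos [552.   27.9  58. ] yaw 1.5153 F [-3.4 -1.5 15.7] gap 9.9
[551.4  27.5  56.9] -> [-0.015, -0.009, -0.025] spin -0.006
```

View pics/s15c.png

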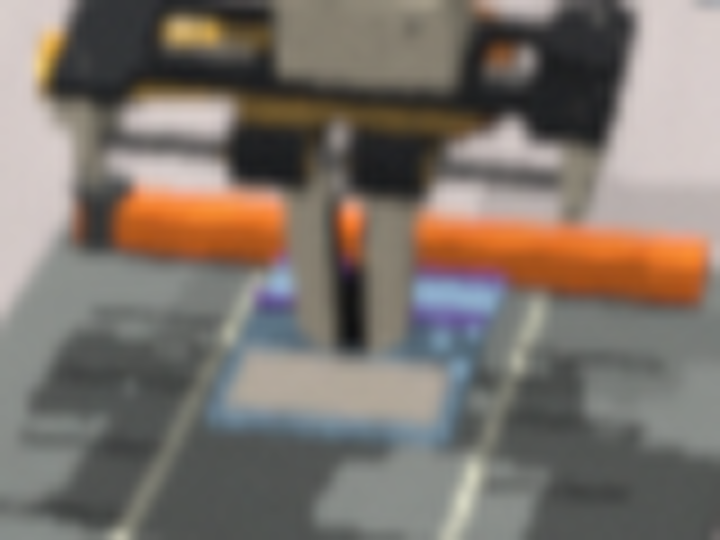

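```bash
python3 - <<'E'
from pl import *
s=load('s15')
def c(u,v,z): return rplane(s,195+(u+.5)/9-.5,175+(v+.5)/9-.5,z).round(1)
print('upper top corners',c(211,416,6),c(452,437,6),'lower top', c(262,288,15.5),c(500,310,15.5))
# expected pixel positions
psi=-np.arcsin(.12)
def pt(k,x,y,z): 
    yl=50*k; return proj(s,r2w(x,yl+ (40+y)*np.cos(psi)-z*np.sin(psi), -40*np.sin(psi)+y*np.sin(psi)+z*np.cos(psi)))
for q in((42,40,6),(-42,40,6),(42,-40,6),(-42,-40,6)): print(q,((pt(1,*q)-[195,175]+.5)*9-.5).round(0))
E
```

```text
upper top corners [ 40.9 127.2   6. ] [-42.3 125.9   6. ] lower top [41.4 43.1 15.5] [-44.9  43.5  15.5]
(42, 40, 6) [206. 420.]
(-42, 40, 6) [449. 443.]
(42, -40, 6) [256. 297.]
(-42, -40, 6) [489. 318.]
```

Emit:
jog_arm(delta_pos=[[0,0,0.03],[0,0,0.03],[0,0,0.03],[0,0,0.04],[0,0,0.04]], spin=[0,0,0,0,0], fingers=[0,10,25,45,45])

```text
time_s: 17.17
tool_pos: [551.6, 27.9, 57.5]
tool_rot: [3.14, -0.0, 1.515]
ft_force: [0.8, -0.7, 5.3]
finger_gap: 25.3
```

Emit:
jog_arm(delta_pos=[[0,0,0.2],[0,0,0.8],[0,0,1.6],[-0.8,-0.6,1.8],[-1.6,-1.2,1.8],[-2.2,-2.2,1.8],[-2.8,-3.2,1.8],[-3.2,-4.2,1.8]], spin=[0,0,0,0,0,0,0,0], fingers=[45,45,45,45,45,45,45,45])

```text
time_s: 17.83
tool_pos: [425.2, -129.7, 129.2]
tool_rot: [-3.141, -0.001, 1.517]
ft_force: [0.4, 0.7, 0.1]
finger_gap: 41.6
```

Emit:
jog_arm(delta_pos=[[-0.1,-1,0],[-0.3,-2,0],[-0.35,-3,0],[-0.35,-3.5,0],[-0.35,-3.5,0],[-0.35,-3.5,0]], spin=[0,0,0,0,0,0], fingers=[45,45,45,45,45,45])

```text
time_s: 18.33
tool_pos: [412.9, -270.2, 128.7]
tool_rot: [-3.141, -0.001, 1.512]
ft_force: [-0.3, 0.8, -0.0]
finger_gap: 42.0
```

```bash
python3 - <<'E'
from pl import *
s=snap('top','t16');crop('t16',195,145,275,205,'t16c',9);crop('t16',270,120,410,225,'t16d',5.5)
s2=snap('side','s16');crop('s16',195,175,275,235,'s16c',9)
go()
E
```

```text
t 18.43 pos [ 413.  -268.3  128.7] yaw 1.5153 F [-0.2 -0.5  0.3] gap 42.0
```

View pics/t16c.png

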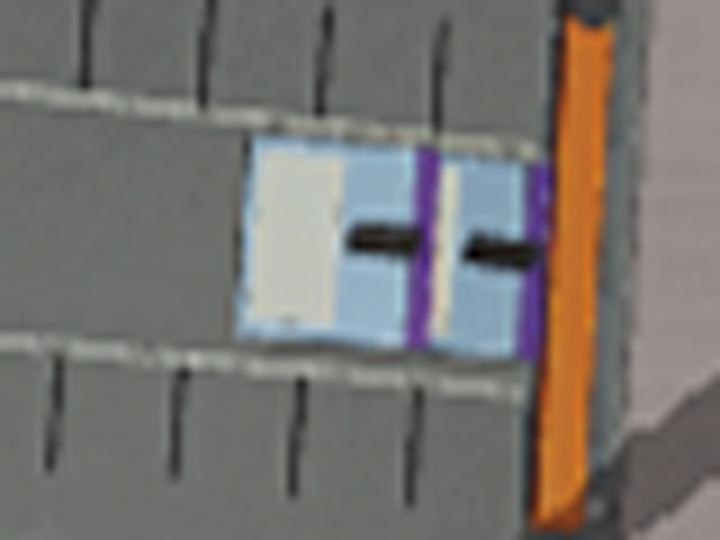

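View pics/t16d.png

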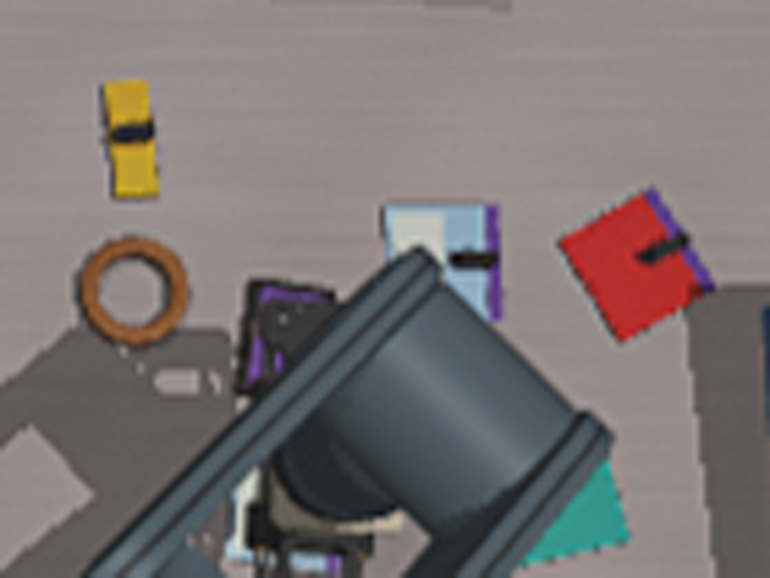

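View pics/s16c.png

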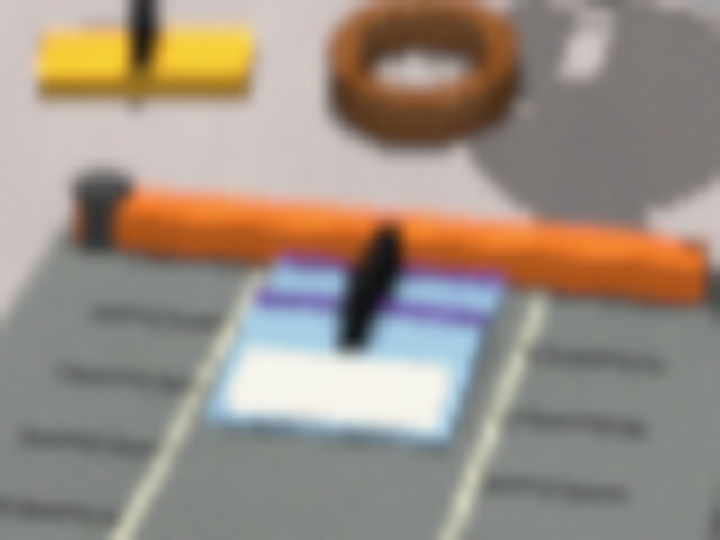

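```bash
python3 - <<'E'
from pl import *
s=load('t16')
def c(u,v,z): return rplane(s,195+(u+.5)/9-.5,145+(v+.5)/9-.5,z).round(1)
print('tick50',c(440,25,0),c(436,130,0),c(418,390,0),c(408,503,0),'tick100',c(328,15,0),c(319,112,0),c(301,380,0),c(292,495,0))
print('c2 low',c(438,150,15.5),c(429,346,15.5),'up',c(248,138,6),c(236,336,6))
print('c1 low',c(549,166,6),c(535,357,6),'ledge',c(566,40,19.5),c(532,510,19.5))
print('lane',c(300,121,0),c(300,367,0))
E
```

```text
tick50 [102.7  50.5   0. ] [56.9 49.3  0. ] [-55.   49.9   0. ] [-102.9   51.1    0. ] tick100 [101.2  99.1   0. ] [ 59.  100.1   0. ] [-55.4  99.9   0. ] [-103.7  100.3    0. ]
c2 low [44.9 51.1 15.5] [-38.4  49.6  15.5] up [ 43.2 130.2   6. ] [-40.5 129.3   6. ]
c1 low [45.4  0.5  6. ] [-37.2   1.7   6. ] ledge [97.5 -0.4 19.5] [-103.6    2.4   19.5]
lane [ 54.3 107.9  -0. ] [-50.  100.7   0. ]
```

```bash
python3 - <<'E'
from pl import *
crop('t10',305,190,340,230,'x',16)
s=load('t10')
q=np.array([onz(s,270+(u+.5)/5.5-.5,120+(v+.5)/5.5-.5,6) for u,v in[(240,440),(352,455),(337,572),(227,560)]])
up=(q[0]+q[3])/2-(q[1]+q[2])/2; ac=(q[0]+q[1]-q[2]-q[3])/2
print(q.mean(0),np.degrees(np.arctan2(-up[0],up[1])),np.degrees(np.arctan2(ac[1],ac[0])),np.linalg.norm(up),np.linalg.norm(ac))
E
```

```text
[ 407.95096471 -300.68843663    6.        ] -6.798828737825075 -8.120333388286937 77.39827997981956 83.35997979765524
```

View pics/x.png

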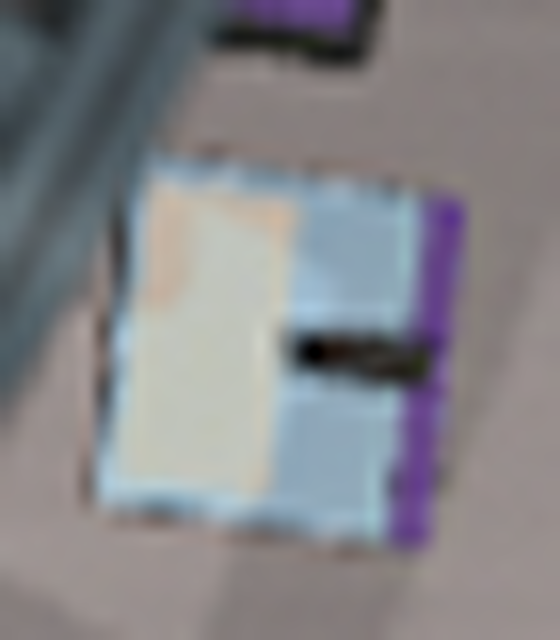

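```bash
python3 - <<'E'
from pl import *
s=load('t10')
c=onz(s,322.36,211.64,6); a=-.11
g=c+14*np.array([np.sin(a),-np.cos(a),0]); print(c,g)
g[2]=70; h=g.copy(); h[2]=9
go((g,np.pi/2+a),(h,np.pi/2+a))
E
```

```text
[ 408.10932373 -301.55361658    6.        ] [ 406.57242752 -315.46900195    6.        ]
t 18.43 pos [ 413.  -268.3  128.7] yaw 1.5153 F [-0.2 -0.5  0.3] gap 42.0
[ 406.6 -315.5   70. ] -> [-0.16, -1.179, -1.467] spin -0.625
[ 406.6 -315.5    9. ] -> [-0.16, -1.179, -2.992] spin -0.625
```

Emit:
jog_arm(delta_pos=[[-0.1,-0.7,-0.6],[-0.16,-1.18,-1.3],[-0.16,-1.18,-1.5],[-0.16,-1.18,-1.5],[-0.16,-1.18,-1.5],[-0.16,-1.18,-1.5],[-0.16,-1.18,-1.5]], spin=[-0.3,-0.6,-0.62,-0.62,-0.62,-0.62,-0.62], fingers=[45,45,45,45,45,45,45])

```text
time_s: 19.02
tool_pos: [407.9, -316.4, 70.4]
tool_rot: [3.14, 0.001, 1.463]
ft_force: [0.7, -0.1, -0.1]
finger_gap: 41.9
```

```bash
python3 - <<'E'
from pl import *
a=-.11
go(((406.6,-315.5,70),np.pi/2+a),((406.6,-315.5,9),np.pi/2+a))
s2=snap('side','s17');crop('s17',230,110,330,190,'s17c',6);print(proj(s2,(406.1,-319.4,28)))
E
```

```text
t 19.02 pos [ 407.9 -316.4   70.4] yaw 1.4626 F [ 0.7 -0.1 -0.1] gap 41.9
[ 406.6 -315.5   70. ] -> [-0.031, 0.022, -0.01] spin -0.021
[ 406.6 -315.5    9. ] -> [-0.031, 0.022, -1.535] spin -0.021
[285.71238897 160.95716344]
```

View pics/s17c.png

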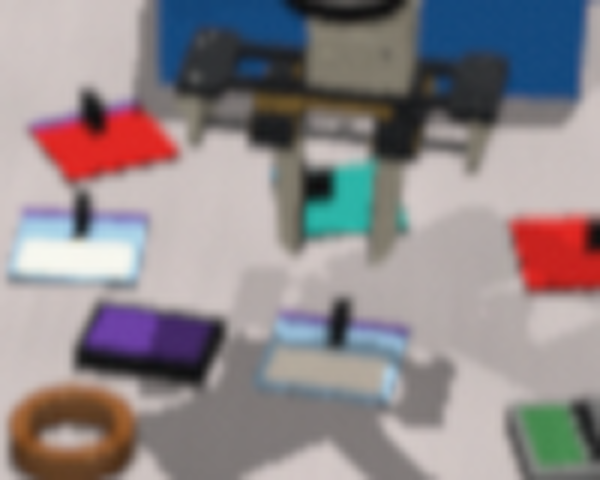

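Emit:
jog_arm(delta_pos=[[-0.03,0.02,-0.4],[-0.03,0.02,-0.9],[-0.03,0.02,-1.3],[-0.03,0.02,-1.53],[-0.03,0.02,-1.53],[-0.03,0.02,-1.53]], spin=[0,0,0,0,0,0], fingers=[45,45,45,45,45,45])

```text
time_s: 19.57
tool_pos: [406.1, -316.2, 8.3]
tool_rot: [3.141, 0.0, 1.461]
ft_force: [0.3, -0.2, 0.5]
finger_gap: 41.9
```

Emit:
jog_arm(delta_pos=[[0,0,0],[0,0,0],[0,0,0],[0,0,0],[0,0,0],[0,0,0],[0,0,0]], spin=[0,0,0,0,0,0,0], fingers=[0,0,0,0,0,0,0], grip_force=25)

```text
time_s: 20.15
tool_pos: [405.9, -316.4, 8.1]
tool_rot: [3.141, 0.0, 1.461]
ft_force: [0.0, 1.6, 2.6]
finger_gap: 9.6
```

Emit:
jog_arm(delta_pos=[[0,0,0],[0,0,0.3],[0,0,0.8],[0,0,1.5],[0,0,2.3],[0,0,2.8],[0,0,2.8],[0,0,2.8]], spin=[0,0,0,0,0,0,0,0], fingers=[0,0,0,0,0,0,0,0])

```text
time_s: 20.82
tool_pos: [406.2, -316.7, 120.6]
tool_rot: [3.14, 0.002, 1.461]
ft_force: [0.3, -0.4, -1.4]
finger_gap: 9.6
```

```bash
python3 - <<'E'
from pl import *
s2=snap('side','s18');crop('s18',230,100,330,190,'s18c',6)
f=shingle(2,-14,9,x=.5)
go((f+[0,0,40],np.pi/2+YAW),(f,np.pi/2+YAW))
E
```

```text
t 20.87 pos [ 405.5 -315.8  119.2] yaw 1.4609 F [-0.2  0.6 -0.8] gap 9.7
[554.1  75.9 109.5] -> [3.717, 9.794, -0.242] spin 0.618
[554.1  75.9  69.5] -> [3.717, 9.794, -1.242] spin 0.618
```

View pics/s18c.png

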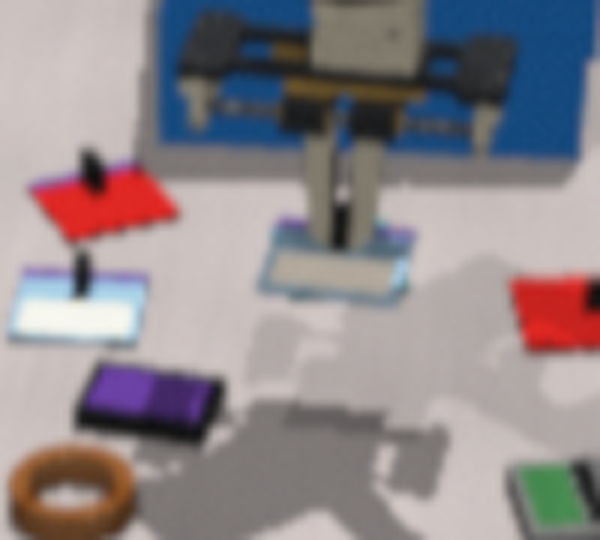

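Emit:
jog_arm(delta_pos=[[0.3,0.9,0.2],[0.7,1.8,0.3],[1.1,2.8,0.3],[1.5,3.8,0.3],[1.85,4.8,0.3],[2.2,5.8,0.3],[2.6,6.8,0.3],[2.9,7.8,0.3]], spin=[0,0.2,0.4,0.6,0.62,0.62,0.62,0.62], fingers=[0,0,0,0,0,0,0,0])

```text
time_s: 21.53
tool_pos: [519.4, -7.6, 129.7]
tool_rot: [-3.138, -0.001, 1.515]
ft_force: [1.8, -1.4, -1.2]
finger_gap: 9.6
```

Emit:
jog_arm(delta_pos=[[0.4,0.9,0],[0.7,1.7,-0.1],[0.8,1.9,-0.2],[0.8,1.9,-0.3],[0.8,1.9,-0.3],[0.8,1.9,-0.3],[0.8,1.9,-0.3]], spin=[0,0,0,0,0,0,0], fingers=[0,0,0,0,0,0,0])

```text
time_s: 22.12
tool_pos: [551.4, 64.7, 119.3]
tool_rot: [-3.14, 0.0, 1.513]
ft_force: [-0.0, -0.8, -0.9]
finger_gap: 9.8
```

```bash
python3 - <<'E'
from pl import *
s2=snap('side','s19');crop('s19',165,120,290,270,'s19c',4)
f=shingle(2,-15,8.1,x=.5)
go((f+[0,0,40],np.pi/2+YAW),(f,np.pi/2+YAW))
E
```

```text
t 22.17 pos [551.7  64.7 119.7] yaw 1.5129 F [-0.5 -1.3 -1. ] gap 10.5
[554.1  75.  108.5] -> [0.058, 0.257, -0.28] spin 0.022
[554.1  75.   68.5] -> [0.058, 0.257, -1.28] spin 0.022
```

View pics/s19c.png

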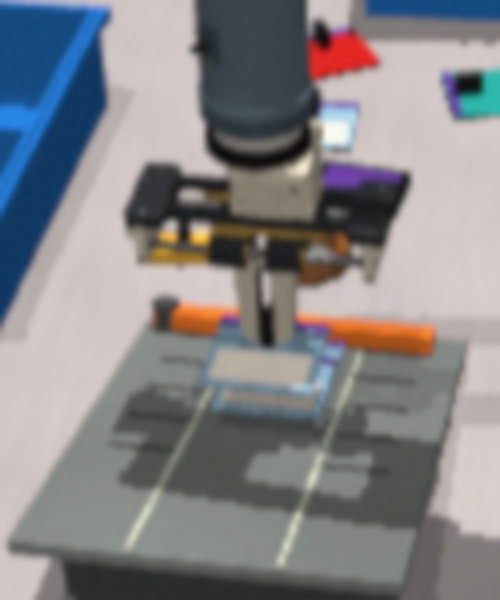

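Emit:
jog_arm(delta_pos=[[0.06,0.26,-0.1],[0.06,0.26,-0.5],[0.06,0.26,-0.8],[0.06,0.26,-1.0],[0.06,0.26,-1.15],[0.06,0.26,-1.15],[0.06,0.26,-1.15]], spin=[0,0,0,0,0,0,0], fingers=[0,0,0,0,0,0,0], grip_force=14)

```text
time_s: 22.75
tool_pos: [554.6, 76.7, 74.0]
tool_rot: [-3.142, -0.0, 1.514]
ft_force: [0.2, -0.9, -1.8]
finger_gap: 10.2
```

```bash
python3 - <<'E'
from pl import *
s=snap('side','s20');crop('s20',195,175,275,235,'s20c',9)
f=shingle(2,-15,8.1,x=.5)
go((f,np.pi/2+YAW))
E
```

```text
t 22.8 pos [554.8  76.7  74.2] yaw 1.5147 F [ 0.1  0.3 -1.4] gap 9.9
[554.1  75.   68.5] -> [-0.019, -0.045, -0.143] spin 0.001
```

View pics/s20c.png

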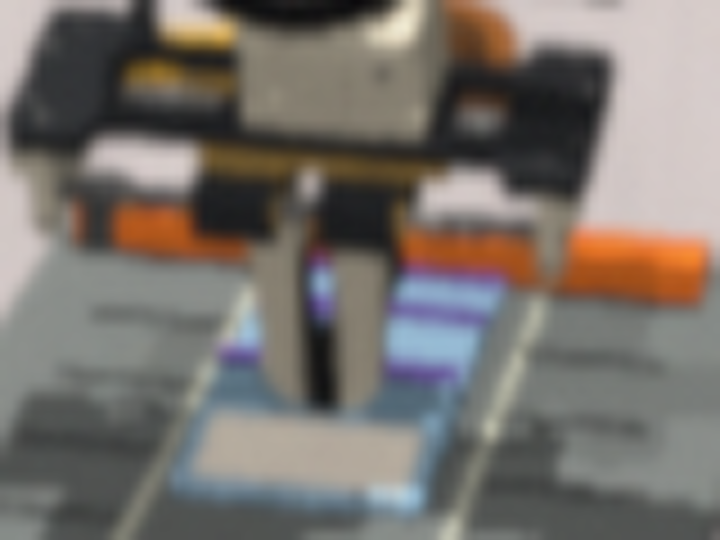

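Emit:
jog_arm(delta_pos=[[-0.02,-0.04,-0.04],[-0.02,-0.04,-0.08],[-0.02,-0.04,-0.12],[-0.02,-0.04,-0.16],[-0.02,-0.04,-0.16]], spin=[0,0,0,0,0], fingers=[0,0,0,0,0])

```text
time_s: 23.22
tool_pos: [554.3, 74.7, 69.7]
tool_rot: [3.14, 0.001, 1.515]
ft_force: [-4.2, -1.3, 14.0]
finger_gap: 9.6
```

```bash
python3 - <<'E'
from pl import *
s=snap('side','s21');crop('s21',195,175,275,235,'s21c',9)
f=shingle(2,-15,8.1,x=.5)
go((f,np.pi/2+YAW))
psi=-np.arcsin(.12)
def pt(k,x,y,z): 
    yl=50*k; return proj(s,r2w(x,yl+ (40+y)*np.cos(psi)-z*np.sin(psi), -40*np.sin(psi)+y*np.sin(psi)+z*np.cos(psi)))
for q in((42,40,6),(-42,40,6),(42,-40,6),(-42,-40,6)): print(q,((pt(2,*q)-[195,175]+.5)*9-.5).round(0))
E
```

```text
t 23.27 pos [554.3  74.8  69.7] yaw 1.5152 F [-3.7 -1.5 12.7] gap 10.0
[554.1  75.   68.5] -> [-0.006, 0.005, -0.03] spin -0.005
(42, 40, 6) [172. 487.]
(-42, 40, 6) [423. 511.]
(42, -40, 6) [225. 357.]
(-42, -40, 6) [464. 379.]
```

View pics/s21c.png

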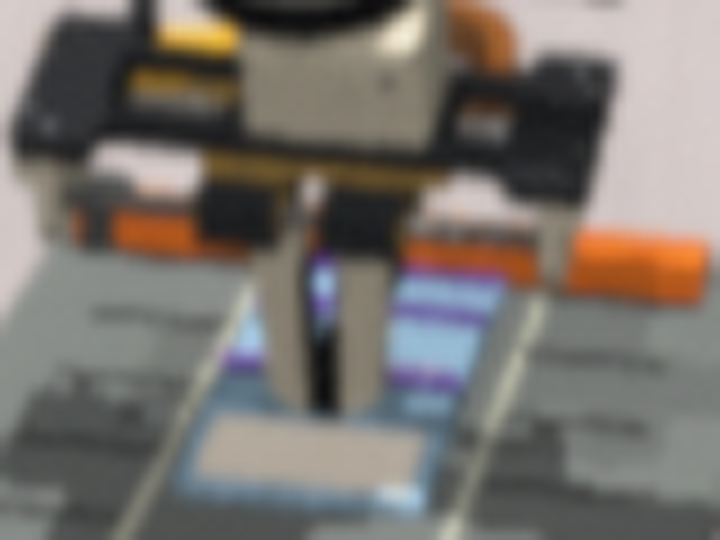

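Emit:
jog_arm(delta_pos=[[0,0,0.03],[0,0,0.03],[0,0,0.03],[0,0,0.04],[0,0,0.04]], spin=[0,0,0,0,0], fingers=[0,10,25,45,45])

```text
time_s: 23.68
tool_pos: [554.2, 75.1, 69.5]
tool_rot: [3.14, -0.0, 1.515]
ft_force: [0.5, -0.1, 6.7]
finger_gap: 25.7
```

Emit:
jog_arm(delta_pos=[[0,0,0.2],[0,0,0.8],[0,0,1.6],[0,-0.6,1.9],[0,-1.6,1.9],[0,-2.6,1.9],[0,-3.6,1.9],[0,-4.6,1.9]], spin=[0,0,0,0,0,0,0,0], fingers=[45,45,45,45,45,45,45,45])

```text
time_s: 24.35
tool_pos: [553.2, -110.1, 145.2]
tool_rot: [-3.141, -0.0, 1.516]
ft_force: [0.7, -0.3, -0.0]
finger_gap: 42.0
```

```bash
python3 - <<'E'
from pl import *
go(((579,-428.5,90),np.pi/2),((579,-428.5,9),np.pi/2))
E
```

```text
t 24.35 pos [ 553.2 -110.1  145.2] yaw 1.5159 F [ 0.7 -0.3 -0. ] gap 42.0
[ 579.  -428.5   90. ] -> [0.646, -7.959, -1.381] spin 0.629
[ 579.  -428.5    9. ] -> [0.646, -7.959, -3.406] spin 0.629
```

Emit:
jog_arm(delta_pos=[[0.1,-1.0,0],[0.2,-2.0,0],[0.3,-3.0,0],[0.4,-4.0,0],[0.5,-5.0,-0.2],[0.6,-6.0,-0.6],[0.65,-7.0,-1.0],[0.65,-7.9,-1.3]], spin=[0,0.2,0.4,0.63,0.63,0.63,0.63,0.63], fingers=[45,45,45,45,45,45,45,45])

```text
time_s: 25.02
tool_pos: [579.4, -426.2, 91.7]
tool_rot: [-3.141, -0.001, 1.57]
ft_force: [0.2, 0.3, -0.0]
finger_gap: 41.8
```

Emit:
jog_arm(delta_pos=[[0,0,0],[0,0,0],[0,0,0],[0,0,0]], spin=[0,0,0,0], fingers=[45,45,45,45])

```text
time_s: 25.35
tool_pos: [580.1, -423.5, 93.8]
tool_rot: [3.141, -0.0, 1.571]
ft_force: [-0.5, 0.2, 0.3]
finger_gap: 42.2
```

```bash
python3 - <<'E'
from pl import *
go(((579,-428.5,90),np.pi/2),((579,-428.5,9),np.pi/2))
s=snap('top','t22');crop('t22',185,145,275,205,'t22c',8.5);crop('t22',270,120,410,225,'t22d',5.5)
s2=snap('side','s22');crop('s22',190,100,310,200,'s22c',5);print(proj(s2,(580,-432,28)))
E
```

```text
t 25.35 pos [ 580.1 -423.5   93.8] yaw 1.5711 F [-0.5  0.2  0.3] gap 42.2
[ 579.  -428.5   90. ] -> [-0.028, -0.126, -0.094] spin -0.004
[ 579.  -428.5    9. ] -> [-0.028, -0.126, -2.119] spin -0.004
[242.93328599 143.12797142]
```

View pics/t22c.png

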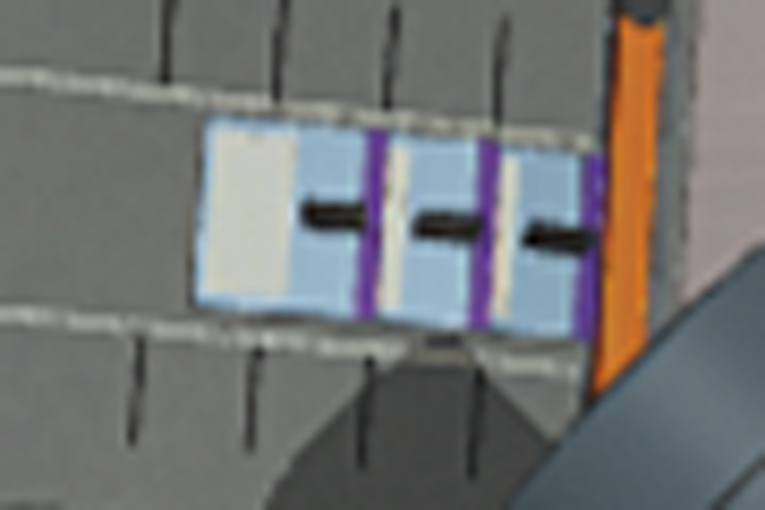

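View pics/t22d.png

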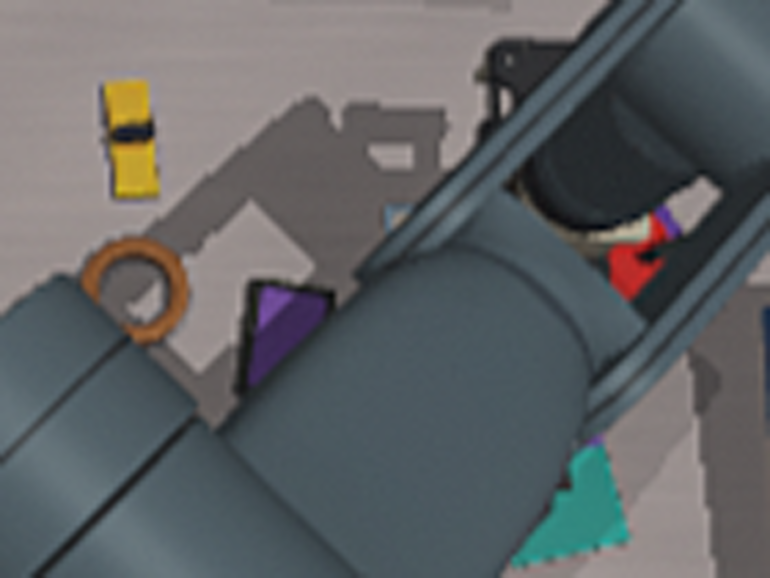

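View pics/s22c.png

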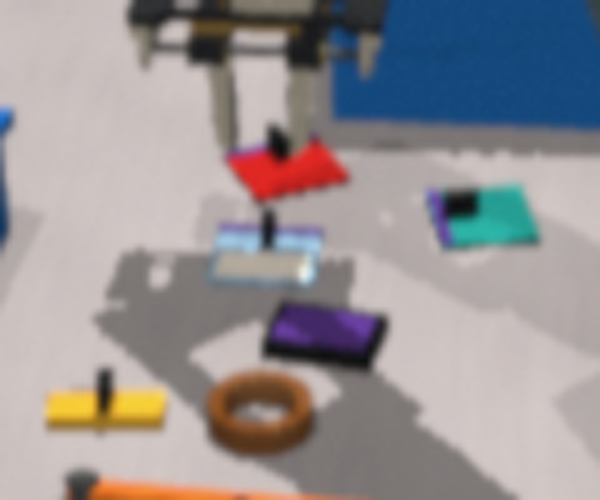

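```bash
python3 - <<'E'
from pl import *
s=load('t22')
def c(u,v,z): return rplane(s,185+(u+.5)/8.5-.5,145+(v+.5)/8.5-.5,z).round(1)
print('tick100',c(394,10,0),c(388,105,0),c(371,360,0),c(362,465,0))
print('c3 low',c(388,133,15.5),c(374,320,15.5),'up',c(206,120,6),c(194,302,6))
print('c2 low',c(499,143,15.5),c(487,327,15.5))
print('tick50',c(503,20,0),c(498,120,0),c(481,370,0),c(471,478,0))
E
```

```text
tick100 [103.1  99.6   0. ] [59.5 99.3  0. ] [-55.8  99.    0. ] [-102.6   99.8    0. ]
c3 low [ 43.3 101.   15.5] [-40.3 101.5  15.5] up [ 42.3 180.3   6. ] [-38.5 179.4   6. ]
c2 low [44.3 50.9 15.5] [-38.6  51.   15.5]
tick50 [104.5  49.5   0. ] [58.2 48.8  0. ] [-55.7  49.3  -0. ] [-104.2   50.7    0. ]
```

Emit:
jog_arm(delta_pos=[[-0.03,-0.13,-0.4],[-0.03,-0.13,-1.0],[-0.03,-0.13,-1.6],[-0.03,-0.13,-2.08],[-0.03,-0.13,-2.08],[-0.03,-0.13,-2.08],[-0.03,-0.13,-2.08]], spin=[0,0,0,0,0,0,0], fingers=[45,45,45,45,45,45,45])

```text
time_s: 26.03
tool_pos: [579.2, -429.6, 11.2]
tool_rot: [3.141, 0.001, 1.571]
ft_force: [-0.2, 0.6, 0.6]
finger_gap: 41.9
```

Emit:
jog_arm(delta_pos=[[0,0,0],[0,0,0],[0,0,0],[0,0,0],[0,0,0],[0,0,0],[0,0,0]], spin=[0,0,0,0,0,0,0], fingers=[0,0,0,0,0,0,0], grip_force=25)

```text
time_s: 26.62
tool_pos: [578.7, -430.3, 10.1]
tool_rot: [3.141, 0.0, 1.57]
ft_force: [-0.2, 0.1, 0.8]
finger_gap: 9.4
```

Emit:
jog_arm(delta_pos=[[0,0,0],[0,0,0.3],[0,0,0.8],[0,0,1.5],[0,0,2.3],[0,0,3],[0,0,3.3],[0,0,3.3]], spin=[0,0,0,0,0,0,0,0], fingers=[0,0,0,0,0,0,0,0])

```text
time_s: 27.28
tool_pos: [580.0, -431.7, 146.7]
tool_rot: [3.136, 0.005, 1.57]
ft_force: [0.5, -0.1, -1.0]
finger_gap: 9.6
```

```bash
python3 - <<'E'
from pl import *
s2=snap('side','s23');crop('s23',190,80,310,200,'s23c',5)
f=shingle(3,-14.5,9,x=.5)
go((f+[0,0,40],np.pi/2+YAW),(f,np.pi/2+YAW))
E
```

```text
t 27.33 pos [ 579.  -430.7  143.6] yaw 1.57 F [ 0.2 -0.  -1.5] gap 9.6
[556.8 123.9 121.6] -> [-0.556, 13.865, -0.55] spin -0.633
[556.8 123.9  81.6] -> [-0.556, 13.865, -1.55] spin -0.633
```

View pics/s23c.png

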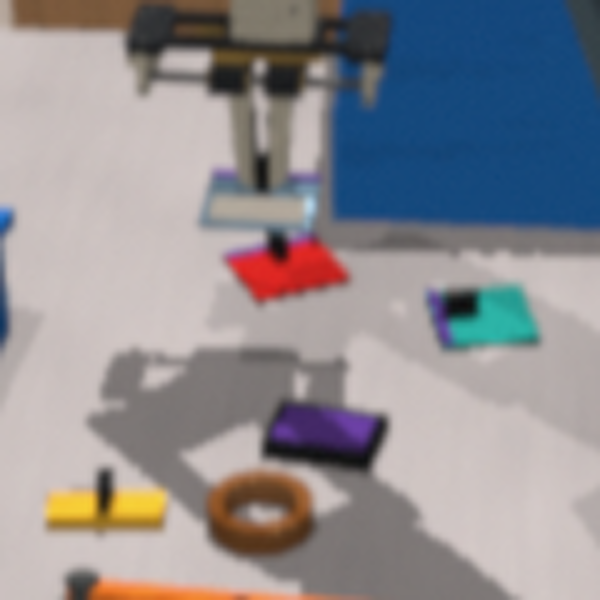

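Emit:
jog_arm(delta_pos=[[0,0.9,0],[-0.1,1.9,0],[-0.15,2.9,0],[-0.2,3.9,0],[-0.2,4.9,0],[-0.25,5.9,0],[-0.3,6.9,0],[-0.3,7.9,0]], spin=[0,-0.2,-0.4,-0.63,-0.63,-0.63,-0.63,-0.63], fingers=[0,0,0,0,0,0,0,0])

```text
time_s: 28.0
tool_pos: [564.1, -111.6, 139.1]
tool_rot: [-3.137, -0.002, 1.515]
ft_force: [0.2, -0.2, -1.3]
finger_gap: 9.7
```

Emit:
jog_arm(delta_pos=[[-0.05,1,0],[-0.1,2,0],[-0.15,3,0],[-0.2,4,0],[-0.2,5,0],[-0.22,5.6,-0.1],[-0.22,5.8,-0.2],[-0.22,5.8,-0.2]], spin=[0,0,0,0,0,0,0,0], fingers=[0,0,0,0,0,0,0,0])

```text
time_s: 28.67
tool_pos: [555.3, 119.8, 130.8]
tool_rot: [-3.136, 0.0, 1.518]
ft_force: [-0.7, -0.6, -0.5]
finger_gap: 9.8
```

Emit:
jog_arm(delta_pos=[[0,0,-0.1],[0,0,-0.2],[0,0,-0.2],[0,0,-0.2]], spin=[0,0,0,0], fingers=[0,0,0,0])

```text
time_s: 29.0
tool_pos: [557.6, 116.3, 125.3]
tool_rot: [-3.14, 0.0, 1.513]
ft_force: [0.0, -0.4, -0.9]
finger_gap: 10.1
```

```bash
python3 - <<'E'
from pl import *
s2=snap('side','s24');crop('s24',165,120,290,270,'s24c',4)
f=shingle(3,-16,10,x=.0)
go((f+[0,0,40],np.pi/2+YAW),(f,np.pi/2+YAW))
E
```

```text
t 29.05 pos [557.8 116.5 125.7] yaw 1.5131 F [ 0.2  0.1 -0.9] gap 9.6
[556.2 122.4 122.4] -> [-0.041, 0.147, -0.082] spin 0.02
[556.2 122.4  82.4] -> [-0.041, 0.147, -1.082] spin 0.02
```

View pics/s24c.png

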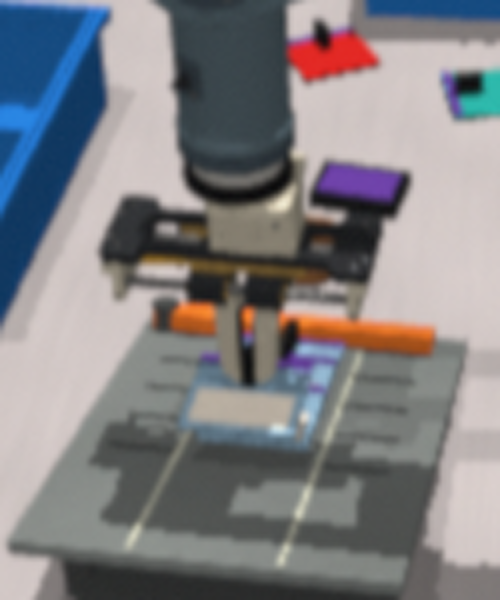

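Emit:
jog_arm(delta_pos=[[-0.04,0.12,-0.1],[-0.04,0.12,-0.4],[-0.04,0.12,-0.65],[-0.04,0.12,-0.85],[-0.04,0.12,-0.97],[-0.04,0.12,-0.97],[-0.04,0.12,-0.97]], spin=[0,0,0,0,0,0,0], fingers=[0,0,0,0,0,0,0], grip_force=14)

```text
time_s: 29.63
tool_pos: [556.0, 122.7, 86.8]
tool_rot: [-3.141, -0.0, 1.515]
ft_force: [-0.4, -0.1, -0.8]
finger_gap: 10.1
```

```bash
python3 - <<'E'
from pl import *
f=shingle(3,-16,10,x=.0)
go((f,np.pi/2+YAW))
E
```

```text
t 29.63 pos [556.  122.7  86.8] yaw 1.5148 F [-0.4 -0.1 -0.8] gap 10.1
[556.2 122.4  82.4] -> [0.007, -0.008, -0.111] spin 0.0
```

Emit:
jog_arm(delta_pos=[[0,-0.01,-0.04],[0,-0.01,-0.08],[0,-0.01,-0.11],[0,-0.01,-0.13],[0,-0.01,-0.13]], spin=[0,0,0,0,0], fingers=[0,0,0,0,0])

```text
time_s: 30.05
tool_pos: [556.6, 122.2, 84.2]
tool_rot: [3.14, 0.0, 1.515]
ft_force: [-4.9, -1.6, 13.0]
finger_gap: 9.9
```

```bash
python3 - <<'E'
from pl import *
s=snap('side','s25');crop('s25',185,185,275,245,'s25c',8.5)
f=shingle(3,-16,10,x=.0)
go((f,np.pi/2+YAW))
psi=-np.arcsin(.12)
def pt(k,x,y,z): 
    yl=50*k; return proj(s,r2w(x,yl+ (40+y)*np.cos(psi)-z*np.sin(psi), -40*np.sin(psi)+y*np.sin(psi)+z*np.cos(psi)))
for q in((42,40,6),(-42,40,6),(42,-40,6),(-42,-40,6)): print(q,((pt(3,*q)-[185,185]+.5)*8.5-.5).round(0))
E
```

```text
t 30.1 pos [556.6 122.2  84.2] yaw 1.5153 F [-5.1 -1.6 14.3] gap 9.7
[556.2 122.4  82.4] -> [-0.009, 0.005, -0.046] spin -0.006
(42, 40, 6) [213. 442.]
(-42, 40, 6) [457. 467.]
(42, -40, 6) [266. 313.]
(-42, -40, 6) [499. 335.]
```

View pics/s25c.png

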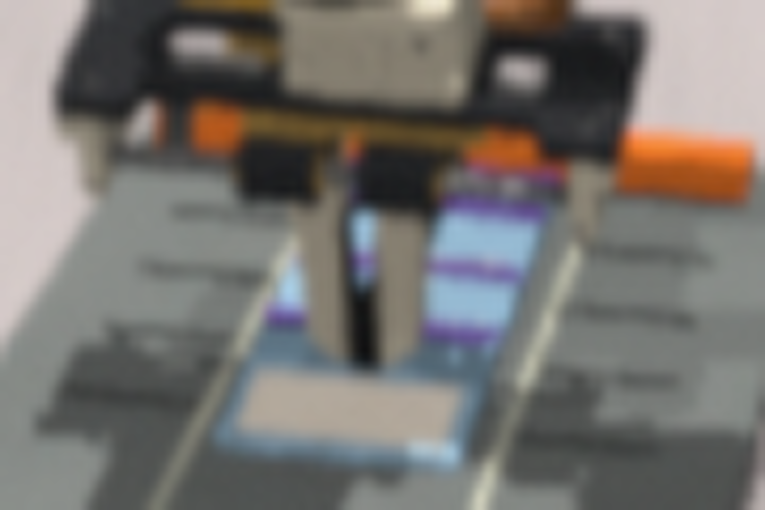

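Emit:
jog_arm(delta_pos=[[0,0,0.03],[0,0,0.03],[0,0,0.03],[0,0,0.04],[0,0,0.04]], spin=[0,0,0,0,0], fingers=[0,10,25,45,45])

```text
time_s: 30.52
tool_pos: [556.1, 122.4, 83.3]
tool_rot: [-3.141, -0.0, 1.515]
ft_force: [0.9, 0.6, -0.3]
finger_gap: 24.8
```

Emit:
jog_arm(delta_pos=[[0,0,0.2],[0,0,0.8],[0,0,1.6],[0.2,-0.6,1.9],[0.5,-1.6,1.9],[0.9,-2.6,1.9],[1.2,-3.6,1.9],[1.6,-4.6,1.9]], spin=[0,0,0,0,0,0,0,0], fingers=[45,45,45,45,45,45,45,45])

```text
time_s: 31.18
tool_pos: [619.2, -60.6, 160.3]
tool_rot: [3.141, 0.0, 1.516]
ft_force: [1.2, 1.0, 0.1]
finger_gap: 41.8
```

Emit:
jog_arm(delta_pos=[[0.3,-1,0],[0.6,-2,0],[0.9,-3,0],[1.1,-3.7,0],[1.1,-3.7,0],[1.1,-3.7,0]], spin=[0.3,0.6,0.9,1.2,1.5,1.58], fingers=[45,45,45,45,45,45])

```text
time_s: 31.68
tool_pos: [662.9, -209.4, 159.0]
tool_rot: [-3.141, -0.0, 1.651]
ft_force: [0.3, 0.7, -0.4]
finger_gap: 41.8
```

```bash
python3 - <<'E'
from pl import *
go()
s=snap('top','t26');crop('t26',180,140,275,205,'t26c',8);crop('t26',260,120,360,220,'t26d',6)
s2=snap('side','s26');crop('s26',170,110,300,240,'s26c',4.6)
E
```

```text
t 31.68 pos [ 662.9 -209.4  159. ] yaw 1.6507 F [ 0.3  0.7 -0.4] gap 41.8
```

View pics/t26c.png

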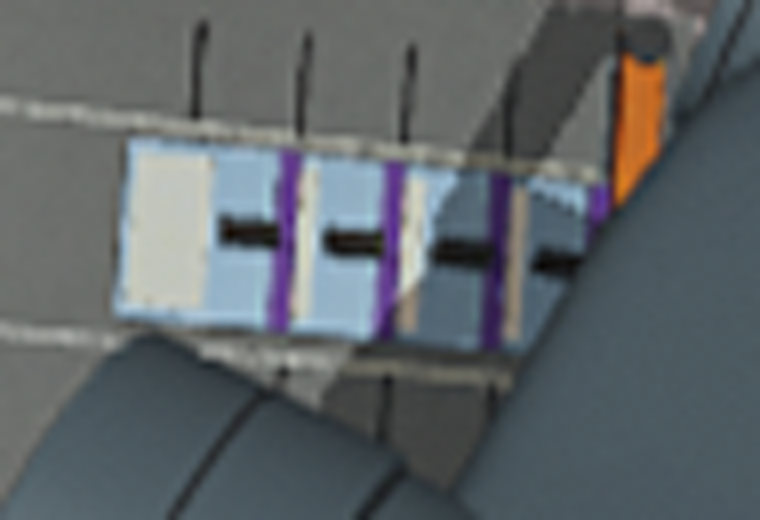

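View pics/t26d.png

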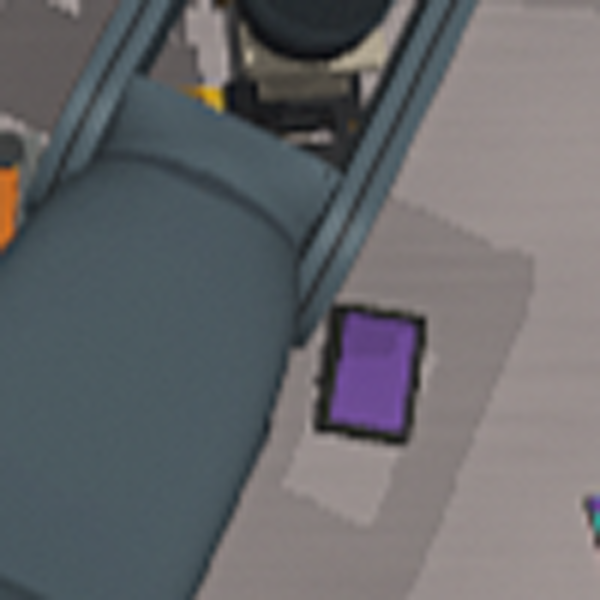

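View pics/s26c.png

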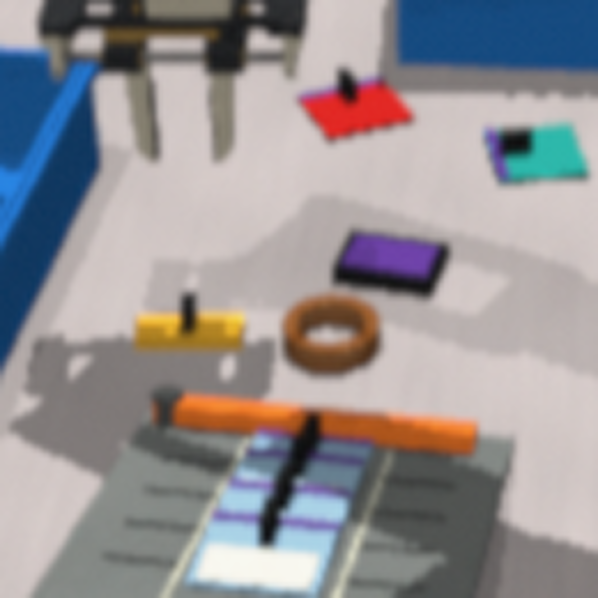

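```bash
python3 - <<'E'
from pl import *
s=load('t22')
q=np.array([onz(s,270+(u+.5)/5.5-.5,120+(v+.5)/5.5-.5,14) for u,v in[(105,82),(148,80),(158,196),(115,199)]])
ac=(q[0]+q[1]-q[2]-q[3])/2; a=np.arctan2(ac[1],ac[0]); c=q.mean(0)
print(c,a,np.linalg.norm(ac),'fin',onz(s,270+(132+.5)/5.5-.5,120+(132+.5)/5.5-.5,36))
print(w2r([0,0,0])[0])
s2=load('s26');print(proj(s2,(c[0],c[1],36)),'obs',170+189/4.6,110+295/4.6)
g=c.copy();g[2]=90;h=c.copy();h[2]=17
go((g,np.pi/2+a),(h,np.pi/2+a))
s=load('t26')
def c(u,v,z): return rplane(s,180+(u+.5)/8-.5,140+(v+.5)/8-.5,z).round(1)
print('t150',c(306,35,0),c(301,130,0),'c4low',c(300,152,15.5),c(289,332,15.5),'up',c(128,139,6),c(114,313,6))
E
```

```text
[ 668.39996268 -193.84965648   14.        ] 0.06971987517494987 85.31849840318003 fin [ 667.46022039 -191.6554061    36.        ]
-548.4932990018672
[210.1424451  175.24552647] obs 211.08695652173913 174.1304347826087
t 31.78 pos [ 662.7 -206.6  159.3] yaw 1.6522 F [-0.1  0.5 -0.5] gap 41.6
[ 668.4 -193.8   90. ] -> [0.142, 0.319, -1.733] spin -0.134
[ 668.4 -193.8   17. ] -> [0.142, 0.319, -3.558] spin -0.134
t150 [104. 150.   0.] [ 58.1 149.1   0. ] c4low [ 44.  150.8  15.5] [-40.7 149.7  15.5] up [ 43.4 229.4   6. ] [-38.2 229.2   6. ]
```

Emit:
jog_arm(delta_pos=[[0.07,0.16,-0.8],[0.14,0.32,-1.6],[0.14,0.32,-2.2],[0.14,0.32,-2.4],[0.14,0.32,-2.4],[0.14,0.32,-2.4]], spin=[0,-0.1,-0.13,-0.13,-0.13,-0.13], fingers=[45,45,45,45,45,45])

```text
time_s: 32.28
tool_pos: [669.0, -193.5, 64.4]
tool_rot: [3.141, 0.0, 1.642]
ft_force: [0.6, -0.7, 0.8]
finger_gap: 41.7
```

Emit:
jog_arm(delta_pos=[[0,0,0],[0,0,0]], spin=[0,0], fingers=[45,45])

```text
time_s: 32.45
tool_pos: [669.9, -194.7, 66.0]
tool_rot: [3.138, 0.002, 1.642]
ft_force: [0.5, -0.4, -0.2]
finger_gap: 41.9
```

```bash
python3 - <<'E'
from pl import *
s2=snap('side','s27');crop('s27',170,110,270,200,'s27c',6)
go(((668,-193.3,17),np.pi/2+.07))
E
```

```text
t 32.5 pos [ 669.8 -194.7   65.8] yaw 1.6415 F [ 0.1 -0.4 -0.2] gap 42.1
[ 668.  -193.3   17. ] -> [-0.044, 0.035, -1.219] spin -0.008
```

View pics/s27c.png

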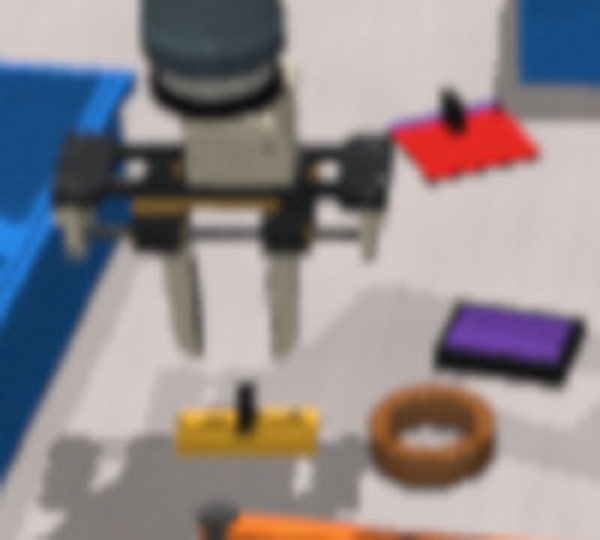

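Emit:
jog_arm(delta_pos=[[-0.04,0.04,-0.5],[-0.04,0.04,-0.9],[-0.04,0.04,-1.21],[-0.04,0.04,-1.21],[-0.04,0.04,-1.21],[-0.04,0.04,-1.21]], spin=[0,0,0,0,0,0], fingers=[45,45,45,45,45,45])

```text
time_s: 33.0
tool_pos: [667.3, -192.8, 15.6]
tool_rot: [3.141, 0.0, 1.641]
ft_force: [0.6, 0.1, 0.2]
finger_gap: 41.8
```

Emit:
jog_arm(delta_pos=[[0,0,0],[0,0,0],[0,0,0],[0,0,0],[0,0,0],[0,0,0],[0,0,0]], spin=[0,0,0,0,0,0,0], fingers=[0,0,0,0,0,0,0], grip_force=25)

```text
time_s: 33.58
tool_pos: [667.1, -192.6, 15.1]
tool_rot: [3.141, 0.0, 1.642]
ft_force: [0.4, 0.4, 0.3]
finger_gap: 9.7
```

Emit:
jog_arm(delta_pos=[[0,0,0],[0,0,0.3],[0,0,0.8],[0,0,1.5],[0,0,2.3],[0,0,3],[0,0,3.6],[0,0,3.6]], spin=[0,0,0,0,0,0,0,0], fingers=[0,0,0,0,0,0,0,0])

```text
time_s: 34.25
tool_pos: [669.7, -193.7, 166.5]
tool_rot: [3.132, 0.005, 1.642]
ft_force: [0.6, -0.2, -0.4]
finger_gap: 10.0
```

```bash
python3 - <<'E'
from pl import *
s2=snap('side','s28');crop('s28',170,90,270,200,'s28c',5)
# end stop centre at ramp y=229.5+15+10 (10 clear)
f=tcp_for(.5,229.5+15+10,0,0,27,17)
go((f+[0,0,40],np.pi/2+YAW),(f,np.pi/2+YAW))
E
```

```text
t 34.3 pos [ 668.7 -193.3  163.2] yaw 1.6417 F [-0.2  0.5 -2.5] gap 9.7
[561.  198.  141.8] -> [-2.693, 9.782, -0.536] spin -1.454
[561.  198.  101.8] -> [-2.693, 9.782, -1.536] spin -1.454
```

View pics/s28c.png

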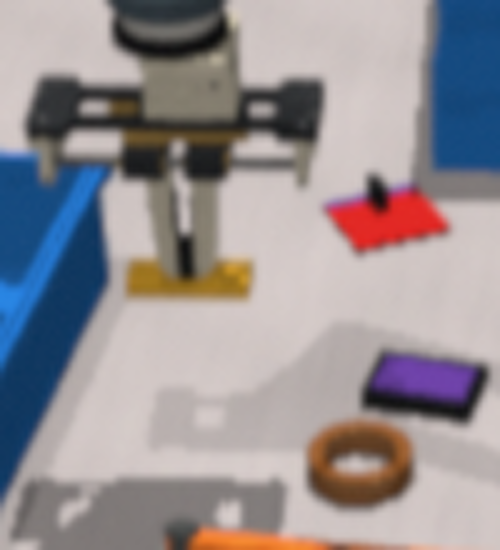

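Emit:
jog_arm(delta_pos=[[-0.25,0.9,0],[-0.5,1.9,0],[-0.8,2.9,0],[-1.0,3.8,0],[-1.3,4.8,0],[-1.6,5.7,0],[-1.8,6.7,0],[-2.1,7.6,0]], spin=[-0.2,-0.4,-0.6,-0.8,-1.0,-1.2,-1.4,-1.45], fingers=[0,0,0,0,0,0,0,0])

```text
time_s: 34.97
tool_pos: [581.1, 113.5, 157.1]
tool_rot: [-3.138, -0.0, 1.514]
ft_force: [-0.1, 0.2, -1.3]
finger_gap: 9.9
```

Emit:
jog_arm(delta_pos=[[-0.3,0.9,0],[-0.5,1.8,-0.1],[-0.6,2.15,-0.2],[-0.6,2.15,-0.3],[-0.6,2.15,-0.3],[-0.6,2.15,-0.3],[-0.6,2.15,-0.3]], spin=[0,0,0,0,0,0,0], fingers=[0,0,0,0,0,0,0])

```text
time_s: 35.55
tool_pos: [559.3, 195.9, 146.5]
tool_rot: [-3.141, 0.001, 1.513]
ft_force: [-0.8, 0.3, -1.1]
finger_gap: 9.8
```

```bash
python3 - <<'E'
from pl import *
s2=snap('side','s29');crop('s29',165,120,290,270,'s29c',4)
f=tcp_for(.5,229.5+15+10,0,0,27,15.1)
go((f+[0,0,40],np.pi/2+YAW),(f,np.pi/2+YAW))
E
```

```text
t 35.6 pos [559.5 195.9 146.8] yaw 1.5131 F [-0.7 -1.  -1.5] gap 9.6
[561.  198.  139.9] -> [0.036, 0.052, -0.174] spin 0.02
[561.  198.   99.9] -> [0.036, 0.052, -1.174] spin 0.02
```

View pics/s29c.png

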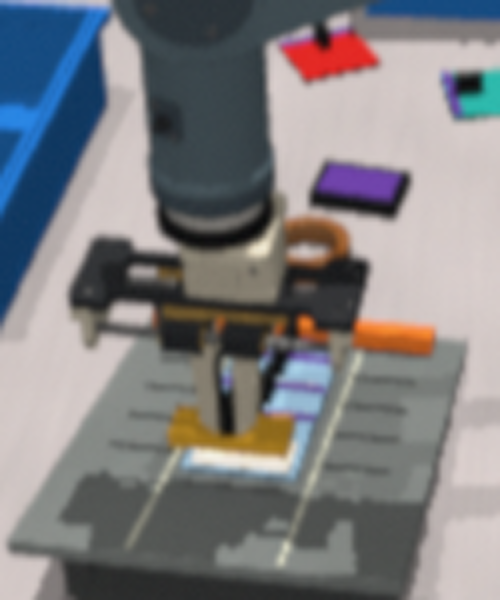

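Emit:
jog_arm(delta_pos=[[0.04,0.05,-0.4],[0.04,0.05,-0.7],[0.04,0.05,-0.9],[0.04,0.05,-1.05],[0.04,0.05,-1.08],[0.04,0.05,-1.08]], spin=[0,0,0,0,0,0], fingers=[0,0,0,0,0,0], grip_force=12)

```text
time_s: 36.1
tool_pos: [560.9, 198.9, 104.1]
tool_rot: [3.141, 0.0, 1.514]
ft_force: [0.2, 0.3, -2.3]
finger_gap: 9.7
```

Emit:
jog_arm(delta_pos=[[0,0,-0.03],[0,0,-0.06],[0,0,-0.09],[0,0,-0.09]], spin=[0,0,0,0], fingers=[0,0,0,0])

```text
time_s: 36.43
tool_pos: [561.2, 199.0, 103.4]
tool_rot: [3.139, 0.001, 1.515]
ft_force: [-5.5, -4.6, 13.9]
finger_gap: 9.7
```

```bash
python3 - <<'E'
from pl import *
s2=snap('side','s30');crop('s30',185,190,275,260,'s30c',8)
f=tcp_for(.5,229.5+15+10,0,0,27,15.1)
go((f,np.pi/2+YAW))
E
```

```text
t 36.48 pos [561.2 199.  103.3] yaw 1.5152 F [-5.1 -4.1 14.1] gap 10.2
[561.  198.   99.9] -> [-0.006, -0.025, -0.087] spin -0.005
```

View pics/s30c.png

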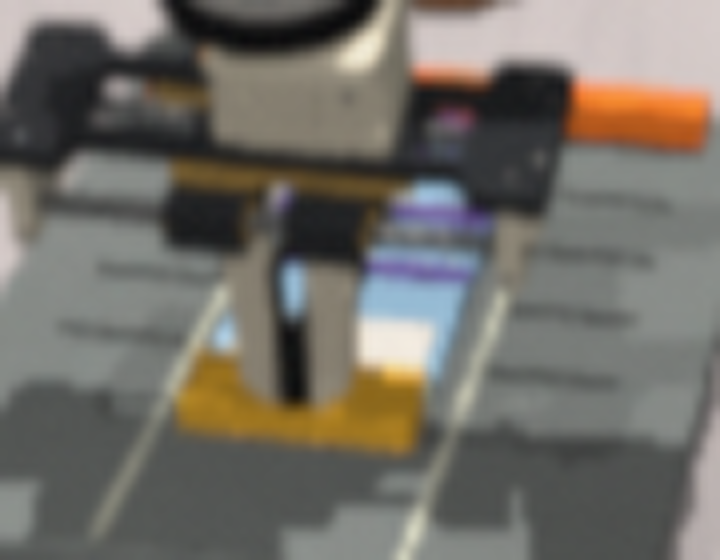

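Emit:
jog_arm(delta_pos=[[0,0,0.03],[0,0,0.05],[0,0,0.05],[0,0,0.05],[0,0,0.05],[0,0,0.05]], spin=[0,0,0,0,0,0], fingers=[0,6,12,25,25,25])

```text
time_s: 36.98
tool_pos: [561.6, 199.7, 103.1]
tool_rot: [3.139, -0.001, 1.515]
ft_force: [-0.1, -1.4, 5.2]
finger_gap: 22.0
```

```bash
python3 - <<'E'
from pl import *
s2=snap('side','s31');crop('s31',185,190,275,260,'s31c',8)
f=tcp_for(.5,229.5+15+10,0,0,27,18.5)
go((f,np.pi/2+YAW))
E
```

```text
t 37.03 pos [561.6 199.7 103.1] yaw 1.515 F [-0.3 -1.5  6.4] gap 22.5
[561.  198.  103.3] -> [-0.017, -0.041, 0.005] spin -0.002
```

View pics/s31c.png

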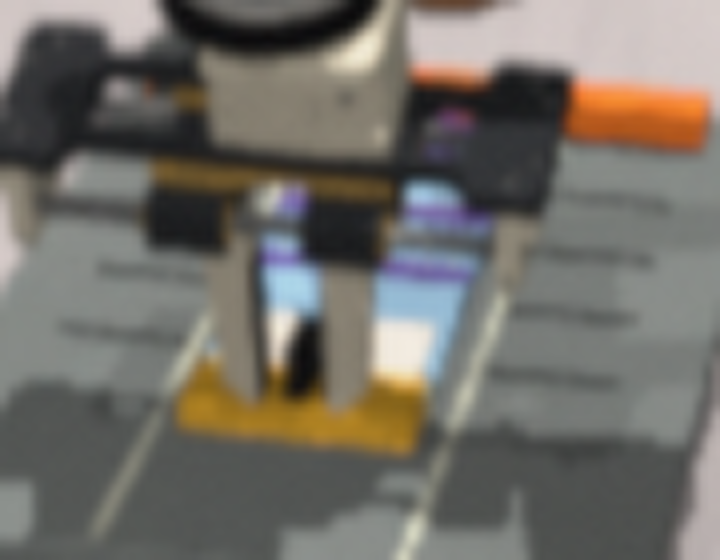

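Emit:
jog_arm(delta_pos=[[0,0,0.06],[0,0,0.08],[0,-0.02,0.08],[0,-0.03,0.08],[0,-0.03,0.08],[0,-0.03,0.08],[0,-0.03,0.08],[0,-0.03,0.08]], spin=[0,0,0,0,0,0,0,0], fingers=[25,25,25,0,0,0,0,0], grip_force=12)

```text
time_s: 37.7
tool_pos: [560.4, 198.2, 105.2]
tool_rot: [-3.141, 0.0, 1.515]
ft_force: [0.2, 1.0, -1.2]
finger_gap: 10.1
```

Emit:
jog_arm(delta_pos=[[0,-0.04,-0.01],[0,-0.08,-0.02],[-0.01,-0.12,-0.03],[-0.01,-0.16,-0.04],[-0.01,-0.16,-0.04]], spin=[0,0,0,0,0], fingers=[0,0,0,0,0])

```text
time_s: 38.12
tool_pos: [560.0, 191.5, 103.6]
tool_rot: [-3.141, 0.0, 1.515]
ft_force: [-0.3, -0.1, -1.4]
finger_gap: 10.1
```

```bash
python3 - <<'E'
from pl import *
s2=snap('side','s32');crop('s32',185,190,275,260,'s32c',8)
go()
E
```

```text
t 38.17 pos [560.  191.6 103.8] yaw 1.5147 F [-0.1  0.4 -1.9] gap 9.8
```

View pics/s32c.png

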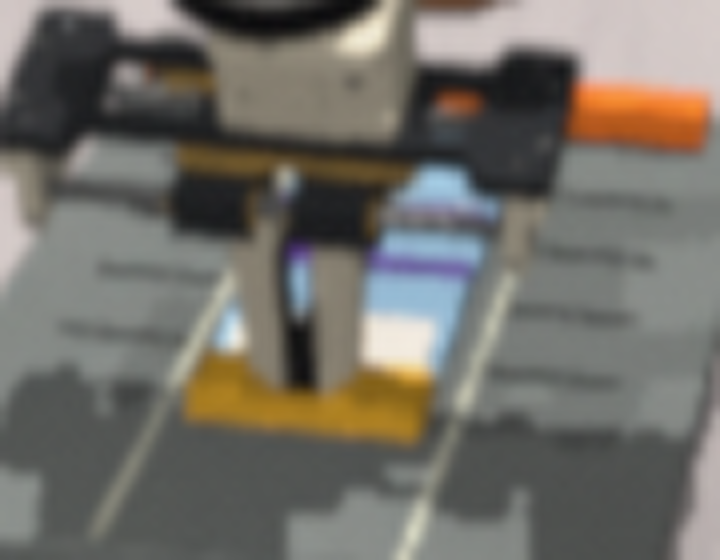

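Emit:
jog_arm(delta_pos=[[0,0,-0.02],[0,0,-0.04],[0,-0.02,-0.05],[0,-0.04,-0.055],[0,-0.04,-0.055]], spin=[0,0,0,0,0], fingers=[0,0,0,0,0])

```text
time_s: 38.58
tool_pos: [560.6, 191.0, 103.4]
tool_rot: [3.14, -0.001, 1.515]
ft_force: [-2.9, 0.8, 7.3]
finger_gap: 9.8
```

Emit:
jog_arm(delta_pos=[[0,-0.03,0.01],[0,-0.06,0.0],[0,-0.06,0.0]], spin=[0,0,0], fingers=[0,0,0])

```text
time_s: 38.83
tool_pos: [560.8, 188.2, 102.6]
tool_rot: [3.14, -0.001, 1.515]
ft_force: [-0.4, 2.4, 5.8]
finger_gap: 9.9
```

Emit:
jog_arm(delta_pos=[[0,-0.03,-0.005],[0,-0.05,-0.01],[0,-0.05,-0.01]], spin=[0,0,0], fingers=[0,0,0])

```text
time_s: 39.08
tool_pos: [561.0, 186.1, 102.2]
tool_rot: [3.14, -0.001, 1.515]
ft_force: [0.3, 2.4, 5.8]
finger_gap: 9.9
```

```bash
python3 - <<'E'
from pl import *
s2=snap('side','s33');crop('s33',195,200,255,250,'s33c',12)
go()
E
```

```text
t 39.13 pos [561.  186.1 102.1] yaw 1.5149 F [-0.2  2.   6.1] gap 10.2
```

View pics/s33c.png

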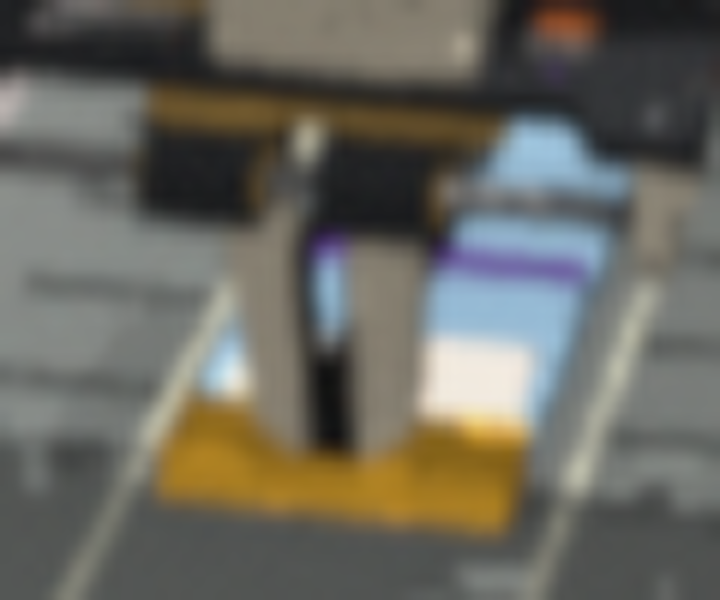

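```bash
python3 - <<'E'
from pl import *
s=load('s33')
def c(u,v,z): return rplane(s,195+(u+.5)/12-.5,200+(v+.5)/12-.5,z).round(1)
print(c(158,500,0),c(510,537,0),'top front',c(165,440,14),'top back',c(190,400,14),c(527,430,14))
E
```

```text
[ 43.6 247.2  -0. ] [-41.6 248.   -0. ] top front [ 42.7 242.9  14. ] top back [ 41.7 222.3  14. ] [-40.4 220.8  14. ]
```

Emit:
jog_arm(delta_pos=[[0,-0.03,-0.005],[0,-0.05,-0.01],[0,-0.05,-0.01]], spin=[0,0,0], fingers=[0,0,0])

```text
time_s: 39.38
tool_pos: [561.0, 184.0, 101.6]
tool_rot: [3.14, -0.001, 1.515]
ft_force: [0.0, 2.1, 6.0]
finger_gap: 10.1
```

Emit:
jog_arm(delta_pos=[[0,0,0.01],[0,0,0.02],[0,0,0.03],[0,0,0.04],[0,0,0.04]], spin=[0,0,0,0,0], fingers=[0,6,15,30,40])

```text
time_s: 39.8
tool_pos: [559.8, 183.6, 102.1]
tool_rot: [-3.141, 0.0, 1.515]
ft_force: [-0.1, -0.4, 0.6]
finger_gap: 22.9
```

Emit:
jog_arm(delta_pos=[[0,0,0.3],[0,0,1.0],[0,0,1.7],[-1,-0.6,1.8],[-2,-1.2,1.8],[-3,-2,1.8],[-3.6,-2.8,1.8],[-3.6,-3.6,1.8]], spin=[0,0,0,0,0,0,0,0], fingers=[45,45,45,45,45,45,45,45])

```text
time_s: 40.47
tool_pos: [412.9, 45.4, 174.0]
tool_rot: [-3.139, -0.001, 1.518]
ft_force: [0.3, -0.4, -0.4]
finger_gap: 41.6
```

Emit:
jog_arm(delta_pos=[[0,-1,0],[0,-2,0],[0,-2.6,0],[0,-2.6,0],[0,-2.6,0]], spin=[0,0,0,0,0], fingers=[45,45,45,45,45])

```text
time_s: 40.88
tool_pos: [417.1, -60.6, 174.4]
tool_rot: [-3.141, -0.0, 1.511]
ft_force: [-0.7, -0.1, 0.1]
finger_gap: 41.9
```

```bash
python3 - <<'E'
from pl import *
s=snap('top','t34');crop('t34',175,140,275,205,'t34c',8)
s2=snap('side','s34');crop('s34',175,170,285,250,'s34c',7)
go()
E
```

```text
t 40.98 pos [417.  -58.9 174.3] yaw 1.5147 F [ 0.5  0.5 -0.1] gap 41.8
```

View pics/t34c.png

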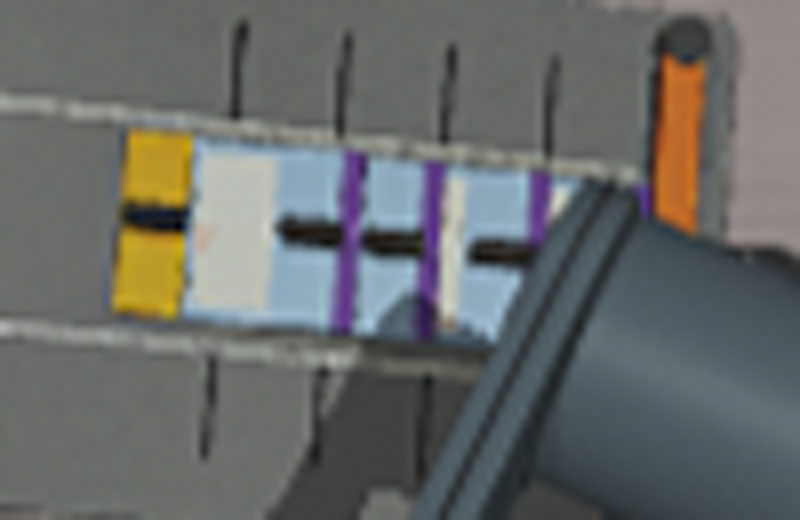

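View pics/s34c.png

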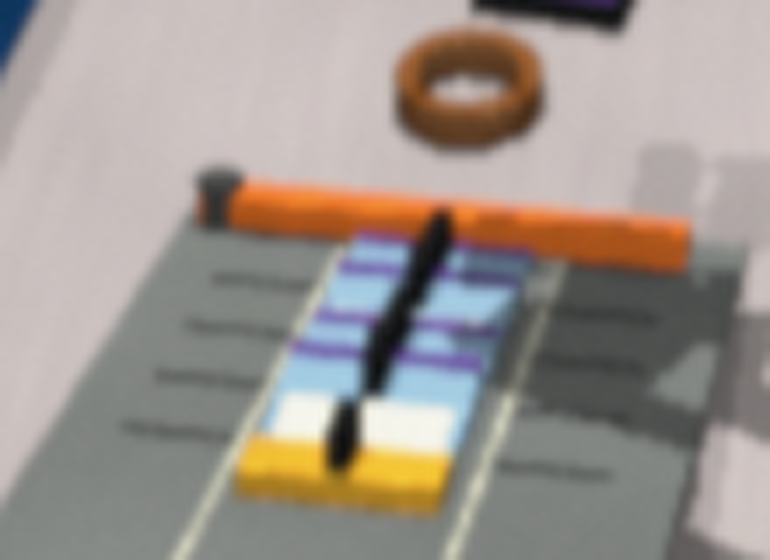

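```bash
python3 - <<'E'
from pl import *
s=load('t34')
def c(u,v,z): return rplane(s,175+(u+.5)/8-.5,140+(v+.5)/8-.5,z).round(1)
print('t150',c(346,40,0),c(341,130,0),c(320,375,0),c(314,460,0))
print('c4 low',c(363,155,15.5),c(350,332,15.5),'c3low',c(443,163,15.5),c(430,338,15.5),'t100',c(450,50,0),c(444,140,0))
print('end back top',c(193,138,14),c(181,317,14),'front',c(127,130,14),c(113,312,14))
print('fin4',c(283,230,28),c(345,234,28))
p=tcp_for(0,180.5,-.12,-16,19,10,4.8);print(p)
go((p+[0,0,40],np.pi/2+YAW))
E
```

```text
t150 [101.6 149.9  -0. ] [ 58.1 149.1   0. ] [-58.8 150.4  -0. ] [-98.6 150.2   0. ]
c4 low [ 43.8 140.   15.5] [-39.7 140.   15.5] c3low [ 44.2 102.1  15.5] [-39.  102.6  15.5] t100 [102.8  99.9  -0. ] [58.8 99.8  0. ]
end back top [ 43.3 218.6  14. ] [-40.1 217.4  14. ] front [ 43.7 248.7  14. ] [-40.8 248.   14. ]
fin4 [  2.2 175.7  28. ] [  3.3 147.3  28. ]
[555.71711725 113.50005454  80.19320781]
t 40.98 pos [417.  -58.9 174.3] yaw 1.5147 F [ 0.5  0.5 -0.1] gap 41.8
[555.7 113.5 120.2] -> [3.467, 4.309, -1.352] spin 0.001
```

Emit:
jog_arm(delta_pos=[[0.9,1.0,0],[1.7,2.0,0],[2.5,3.0,0],[3.2,4.0,-0.3],[3.47,4.28,-0.9],[3.47,4.28,-1.35],[3.47,4.28,-1.35],[3.47,4.28,-1.35]], spin=[0,0,0,0,0,0,0,0], fingers=[35,35,35,35,35,35,35,35])

```text
time_s: 41.65
tool_pos: [554.2, 114.1, 118.4]
tool_rot: [-3.136, 0.0, 1.52]
ft_force: [-0.1, -0.6, 1.1]
finger_gap: 32.4
```

Emit:
jog_arm(delta_pos=[[0,0,0],[0,0,0]], spin=[0,0], fingers=[30,30])

```text
time_s: 41.82
tool_pos: [556.2, 111.6, 121.8]
tool_rot: [3.14, 0.0, 1.515]
ft_force: [1.1, 0.7, -0.1]
finger_gap: 28.1
```

```bash
python3 - <<'E'
from pl import *
s2=snap('side','s35');crop('s35',175,150,285,250,'s35c',6)
go(((556,112,82.5),np.pi/2+YAW))
E
```

```text
t 41.87 pos [556.5 111.3 122.1] yaw 1.5146 F [0.5 0.4 0.5] gap 28.4
[556.  112.   82.5] -> [-0.011, 0.018, -0.989] spin 0.002
```

View pics/s35c.png

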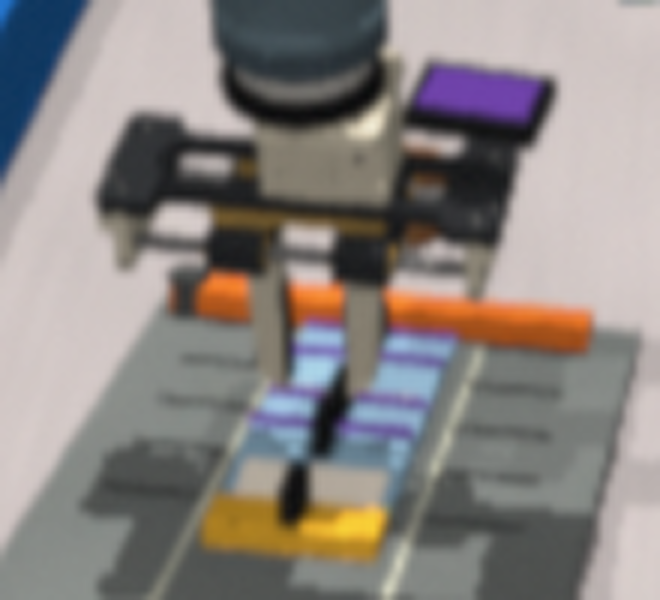

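Emit:
jog_arm(delta_pos=[[-0.01,0.02,-0.4],[-0.01,0.02,-0.7],[-0.01,0.02,-0.9],[-0.01,0.02,-0.96],[-0.01,0.02,-0.96],[-0.01,0.02,-0.96]], spin=[0,0,0,0,0,0], fingers=[30,30,30,30,30,30])

```text
time_s: 42.37
tool_pos: [556.2, 112.1, 82.9]
tool_rot: [3.14, -0.0, 1.514]
ft_force: [0.3, -0.5, -0.2]
finger_gap: 28.0
```

Emit:
jog_arm(delta_pos=[[0,0,0],[0,0,0],[0,0,0],[0,0,0],[0,0,0],[0,0,0]], spin=[0,0,0,0,0,0], fingers=[0,0,0,0,0,0], grip_force=20)

```text
time_s: 42.87
tool_pos: [556.2, 112.5, 82.5]
tool_rot: [3.141, 0.0, 1.515]
ft_force: [0.3, -0.5, 2.1]
finger_gap: 9.5
```

```bash
python3 - <<'E'
from pl import *
s=snap('side','s36');crop('s36',185,185,275,245,'s36c',8.5);go()
E
```

```text
t 42.92 pos [556.2 112.5  82.5] yaw 1.515 F [ 0.2 -0.9  3. ] gap 9.8
```

View pics/s36c.png

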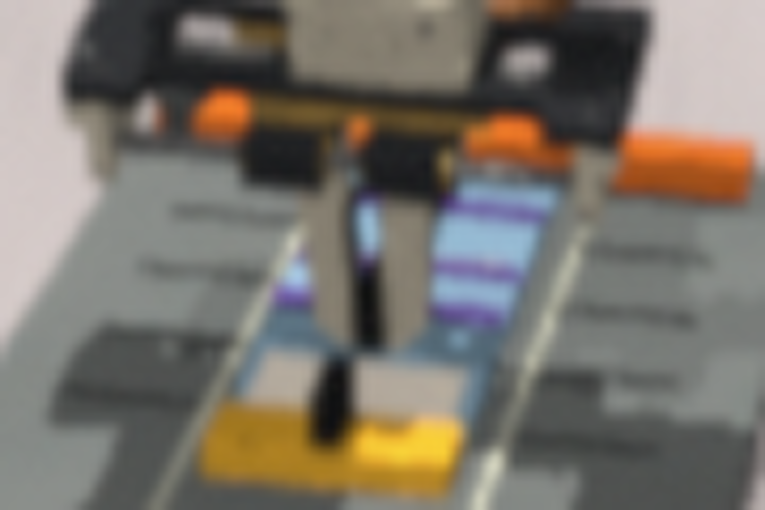

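Emit:
jog_arm(delta_pos=[[0,0.04,0.02],[0,0.08,0.02],[0.01,0.13,0.03],[0.01,0.18,0.03],[0.01,0.23,0.03],[0.01,0.26,0.03],[0.01,0.26,0.03]], spin=[0,0,0,0,0,0,0], fingers=[0,0,0,0,0,0,0])

```text
time_s: 43.5
tool_pos: [556.6, 122.0, 83.8]
tool_rot: [3.141, 0.002, 1.515]
ft_force: [-1.6, -5.1, 3.6]
finger_gap: 9.7
```

```bash
python3 - <<'E'
from pl import *
s=snap('side','s37');crop('s37',185,185,275,245,'s37c',8.5);go()
E
```

```text
t 43.55 pos [556.6 122.   83.7] yaw 1.5152 F [-0.5 -5.6  4.2] gap 9.9
```

View pics/s37c.png

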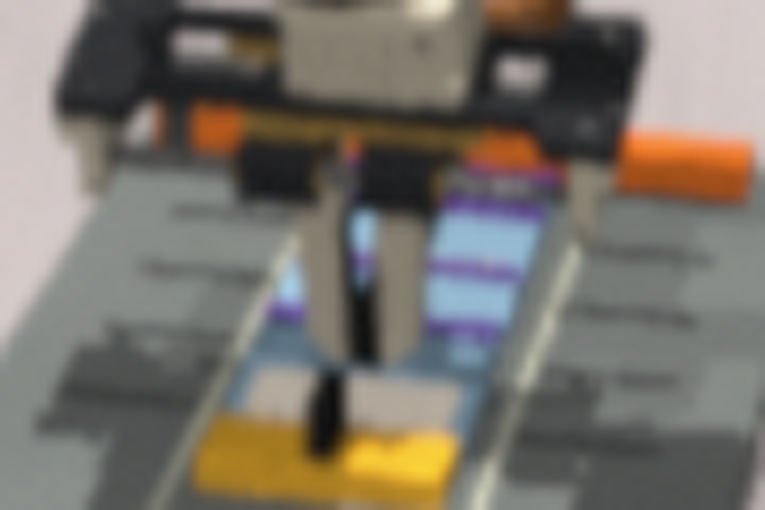

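Emit:
jog_arm(delta_pos=[[0,0.03,0.0],[0,0.04,0.0],[0,0.04,0.0]], spin=[0,0,0], fingers=[0,0,0])

```text
time_s: 43.8
tool_pos: [556.6, 123.4, 83.8]
tool_rot: [3.141, 0.002, 1.515]
ft_force: [0.1, -6.4, 4.4]
finger_gap: 10.1
```

Emit:
jog_arm(delta_pos=[[0,0,0.0],[0,0,0.0],[0,0,0.02],[0,0,0.04],[0,0,0.04]], spin=[0,0,0,0,0], fingers=[4,11,18,25,32])

```text
time_s: 44.22
tool_pos: [556.0, 125.0, 84.8]
tool_rot: [-3.141, -0.001, 1.515]
ft_force: [-1.3, 0.3, -0.6]
finger_gap: 25.6
```

Emit:
jog_arm(delta_pos=[[0,0,0.3],[0,0,1.0],[0,0,1.7],[-1,-0.6,1.8],[-2,-1.2,1.8],[-3,-2,1.8],[-3.6,-2.8,1.8],[-3.6,-3.6,1.8]], spin=[0,0,0,0,0,0,0,0], fingers=[45,45,45,45,45,45,45,45])

```text
time_s: 44.88
tool_pos: [409.0, -13.2, 156.4]
tool_rot: [-3.139, -0.002, 1.518]
ft_force: [0.9, 1.0, 0.2]
finger_gap: 41.9
```

Emit:
jog_arm(delta_pos=[[0,-1,0],[0,-2,0],[0,-3,0],[0,-3,0],[0,-3,0]], spin=[0,0,0,0,0], fingers=[45,45,45,45,45])

```text
time_s: 45.3
tool_pos: [413.3, -136.6, 156.8]
tool_rot: [3.142, -0.0, 1.51]
ft_force: [-0.6, 0.4, -0.8]
finger_gap: 42.1
```

```bash
python3 - <<'E'
from pl import *
s=snap('top','t38');crop('t38',175,140,275,205,'t38c',8)
s2=snap('side','s38');crop('s38',185,190,265,255,'s38c',9)
go()
E
```

```text
t 45.4 pos [ 413.  -134.   156.6] yaw 1.5145 F [ 0.3  0.7 -0.4] gap 42.0
```

View pics/t38c.png

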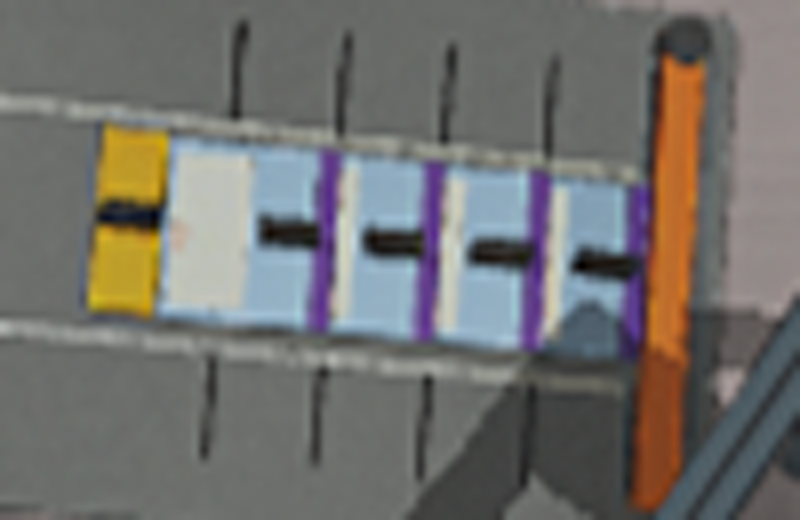

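View pics/s38c.png

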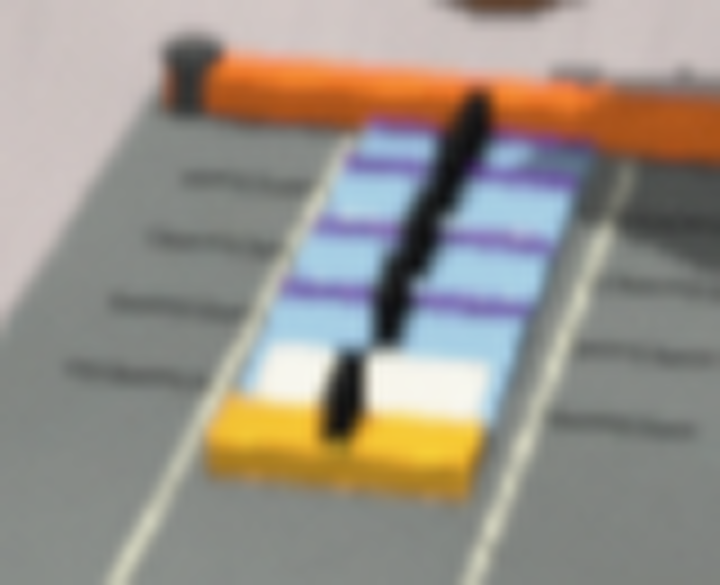

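```bash
python3 - <<'E'
from pl import *
s=load('t38')
def c(u,v,z): return rplane(s,175+(u+.5)/8-.5,140+(v+.5)/8-.5,z).round(1)
print('t150',c(346,40,0),c(341,130,0),c(320,375,0),c(314,460,0))
print('t100',c(450,50,0),c(445,140,0),c(428,380,0),c(420,475,0))
print('t50',c(553,60,0),c(548,150,0),c(531,390,0),c(523,480,0))
print('c4 low',c(342,153,15.5),c(327,330,15.5),'c3low',c(444,163,15.5),c(431,338,15.5),'c2low',c(548,172,15.5),c(537,348,15.5),'c1',c(649,187,6),c(637,355,6))
print('end back top',c(169,135,14),c(157,315,14),'front',c(104,127,14),c(88,308,14))
crop('t38',183,150,225,190,'z1',18)
E
```

```text
t150 [101.6 149.9  -0. ] [ 58.1 149.1   0. ] [-58.8 150.4  -0. ] [-98.6 150.2   0. ]
t100 [102.8  99.9  -0. ] [58.9 99.3  0. ] [-56.4  99.5  -0. ] [-101.4  100.2   -0. ]
t50 [103.9  49.6  -0. ] [59.6 49.3  0. ] [-56.7  50.1   0. ] [-99.6  51.1   0. ]
c4 low [ 43.7 149.8  15.5] [-39.8 150.7  15.5] c3low [ 44.3 101.7  15.5] [-38.9 102.1  15.5] c2low [45.4 51.8 15.5] [-38.8  51.7  15.5] c1 [45.7 -0.   6. ] [-36.1   1.    6. ]
end back top [ 43.5 229.6  14. ] [-40.2 228.3  14. ] front [ 43.9 259.1  14. ] [-40.  259.3  14. ]
```

View pics/z1.png

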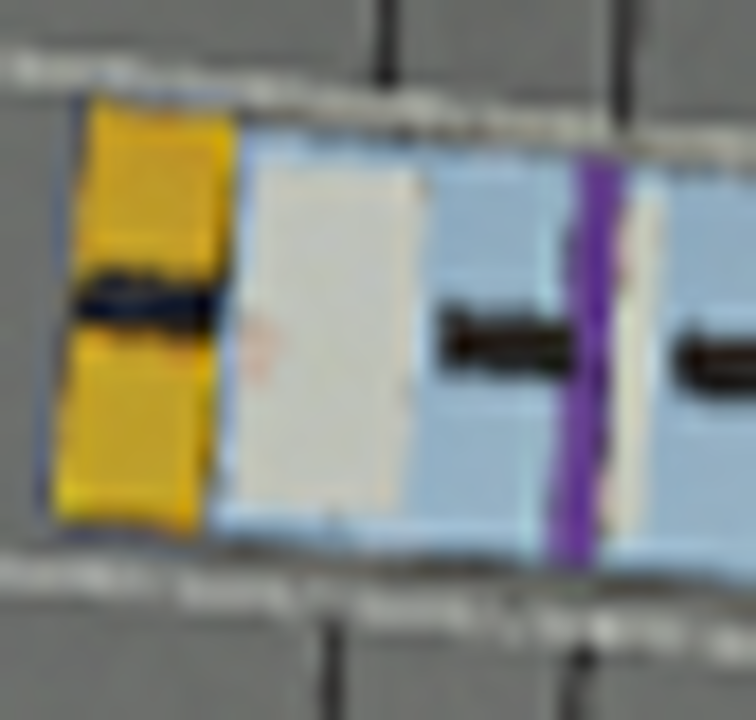

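```bash
python3 - <<'E'
from h import *
a=cv2.imread('pics/side0.png');b=cv2.imread('pics/side38.png') if False else cv2.imread('pics/s38.png')
cv2.imwrite('pics/fin.png',cv2.resize(b,(800,600),interpolation=cv2.INTER_CUBIC))
E
```

```text
(no output)
```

View pics/fin.png

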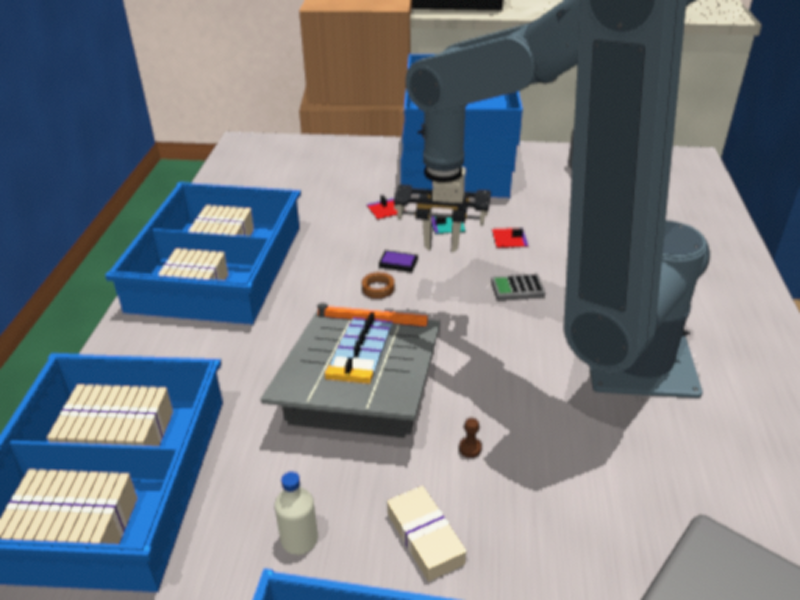

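```bash
python3 - <<'E'
from h import *
s=robot.snapshot('top'); a=load('t38')['frame'].astype(int)[140:205,175:260]; print(np.abs(s['frame'].astype(int)[140:205,175:260]-a).mean())
print(robot.close_job())
E
```

```text
1.0842835595776772
the job is handed in; nothing more can be done
None
```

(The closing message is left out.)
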